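# Stow the drained slide box upright behind the drop front

### The job

Pull the hinged front of the blue-and-grey bay all the way down, take the slide box off the slanted drying stand and stand it upright on its short narrow edge in the free space on the bay's floor, under the overhead shelf, with its broad face flat against the rear rail. Let go of it, then push the front back up until it is fully shut. Leave the other slide box already in the bay and everything else on the bench standing where it is.

Things in the scene. Friction and masses are not known exactly. Their poses are not given: they have to be found in the camera images.
- bay: Storage bay fixed on the bench: grey floor, dark blue end walls, rear rail, overhead shelf with cartons, hinged drop front. 131 mm deep, 270 wide, 237 high with cartons. Origin on the bench under mid-width; x from front to rear, y left seen from the robot, z up. Floor top z = 30, x -46 to 85. Inner faces of end walls y = +-127; walls 90 high in front of x = 31, full height behind.
- shelf_edge (a point): Middle of the lower front edge of the bay's overhead shelf (bay frame x 31, y 0, z 175 mm). The shelf is 12 mm thick and reaches from here to the rear (x 85), over the full width; two cartons on it reach up to z 237.
- rail_foot (a point): Foot of the front face of the rear stop rail, on the bay's floor, near the middle of the free space (bay frame x 45, y -30, z 30 mm); axes as the bay's. The rail is 45 mm high and 6 thick, open above. The free space runs from y about -125 to +48 in the bay frame; the other slide box stands beyond it.
- flap (a joint): Bottom-hinged front of the bay: a dark blue panel 246 mm wide and 8 mm thick, from 4 to 60 mm above its hinge line. 0 = shut (upright), grows as its top swings down towards the robot, 1.57 = fully down, level. A stiff hinge: it stays where it is left.
- flap_grip (a point): Middle of the grip of the front: an aluminium tongue in the plane of the panel, in the middle of its top edge, 24 mm wide (along y), 12 mm thick, showing from 60 to 110 mm from the hinge line; this point is 92 mm from the hinge line. It can be pinched by its two narrow sides (24 mm apart along y) at any angle of the front.
- flap_hinge (a point): Middle of the hinge line of the front, which runs along the bay's y axis; bay frame x -50, y 0, z 36 mm.
- stand: Slanted aluminium drying stand, fixed on the bench, 46 mm wide: a plate that rises at 38 degrees towards its own +x, with a lip 12 mm high at its lower (-x) end. 110 mm long, 90 mm high. Origin on the bench below the middle of the plate; z up.
- slide_box: The box to stow: a closed grey plastic slide box 110 x 66 x 28 mm with a dark lid seam and a blank paper label, lying on the slanted stand against its lip. Origin at its centre; x along the 110 mm length (towards the raised end at the start), y along the 66 mm width, z across the 28 mm thickness (away from the stand). It is wider than the stand by 10 mm on each side. 0.14 to 0.28 kg.
- neighbour: Another slide box of the same size, already standing upright in the bay against the rear rail, to the left (+y of the bay). Origin at its centre; x is up, y its 66 mm width. To be left alone.
- flask: Conical glass flask, 88 mm wide, 130 mm high, beyond the task's things. Origin under its centre. Bystander.
- amber_bottle: Amber glass bottle, 68 mm wide, 150 mm high, beyond the task's things. Origin under its centre. Bystander.
- spray_bottle: Pink spray bottle, 74 mm wide, 195 mm high, at the left side. Origin under its centre. Bystander.
- dish: Clear round dish, 90 mm wide, 18 mm high, near the robot. Origin under its centre. Bystander.
- timer: White square bench timer, 60 x 60 x 20 mm, lying between the bay and the stand. Origin under its centre. Bystander.
- beaker: Glass beaker, 76 mm wide, 95 mm high, at the right side. Origin under its centre. Bystander.
Things that resemble listed ones, but are neither listed nor needed, are in the scene too. Leave any red look-alike of the slide_box alone.

How it is judged:
By the outcome, as a careful person would: the job done as asked, in the order asked, and still so for the second after the job is handed in, with the robot touching nothing.
It also fails if it takes over 72 s, if anything falls off the work surface, if the arm or the gripper's body presses on something with over 40 N, if the wrist force passes 120 N, or if a joint passes its speed limit or range.

### The arm

A 6-joint arm with a two-finger parallel gripper is mounted at the origin on the work surface. World frame = base frame: x ahead of the robot, y to its left, z up, the work surface at z = 0. Lengths are in mm, angles in rad, forces in N, time in s.
With the tool pointing down it reaches from about 275 to 1000 mm from the base axis. Payload 8.4 kg.
Tool frame: the origin (TCP) lies at the very end of the fingers, on their centre line; the grasp point (between the pads) lies 19 mm behind it; z points along the fingers, x is the direction in which the jaws open and shut, and the axes are right-handed (so a half turn about z gives the same grasp; the last joint's range is limited). The gripper opens to 85 mm and grips with 20 to 120 N. Pads are 22 mm wide; open, the fingers measure 114 mm over their backs; the gripper's body (76 mm by 85 mm) begins 54 mm behind the grasp point. The pads swing forward as they close: fully open they stand 13 mm farther back than shut.
Start: joints at [-1.132, 0.353, 1.633, -0, 1.155, -0.002], TCP at [266.663, -565.26, 203.081] pointing down, gripper open.
Joint ranges: [-2.63, 2.63], [-0.92, 2.1], [0.06, 2.66], [-1.3, 4.44], [0, 2.69], [-3.02, 3.02]. Speed limits (rad/s): [2.22, 2.22, 2.79, 3.14, 3.14, 3.14].

### API

Orientations are given as [roll, pitch, yaw] about the fixed x, y, z axes, in that order (R = Rz(yaw) Ry(pitch) Rx(roll)).
In Python, from rig import r gives the robot as it stands. The module is installed in compiled form; this text tells all that it offers.
- The arm moves only by the tool apply_moves, never from a script. Its argument "targets" is a list that holds one entry, the list of rows, each a list of 7 numbers: the gripper's target within -1 to 1 (fully open at 1, half-way at 0, shut at -1), then the shift along the tool's x, y, z in cm, then the turn, a rotation vector about the tool's x, y, z in degrees. A call has 1 to 8 rows; each row is the pose to reach, as a shift and turn from the pose measured when the call began, along the tool's axes at that moment; what a row does not reach only later rows make up. A row lasts 1/10 s, in which the tool goes at most 50 mm and 8.59 degrees, less where a joint would pass 70% of its speed; a pose out of reach is approached as far as the arm can. A call with a gripper value outside its range is refused whole. The fingers move at their own pace and stop on an object; "newtons" is the grip in N (left out, the last holds). Time passes only in rows, so rows that repeat a pose let the fingers close. It gives the time, the measured TCP pose, the force and the opening at its end, in the units of the state.
- r.sense(): the state, without advancing time (a new reading comes with each control period).
- r.grab_frame(name): name is "scene" or "top" or "wrist"; returns a dict with "pixels" (420x560x3 uint8, red, green, blue), "fov_y" (degrees; the focal length in pixels is half the picture's height over the tangent of half this angle, whatever the lens; pixels are square), "cx", "cy" (the principal point, pixels), "R" (3x3) and "t" (3): a world point X has camera coordinates R X + t; the wrist camera has in their place "mount" (4x4, takes a point from camera to tool coordinates, whose origin is the TCP and whose axes are the tool frame's). Camera axes: x right, y down, z forward; pixel columns grow to the right and rows downward; lengths in mm; the calibration is good to about 2 mm. A picture is of the moment at which its call begins: read the wrist's pose just before it. There is no depth.
- r.sign_off(): hands the job in, once; it reports no verdict.
The state is a dict: "clock": time; "qpos": joint angles; "qvel": joint speeds; "joint_efforts": joint torques, N m; "eef_pos": TCP position; "tcp_rot": TCP orientation; "contact_force": force on the tool from outside, world axes, zero at the start; "wrist_torque": the same for the moment, N m; "opening": opening from 0.0 (shut) to 1.0 (fully open).
Only numpy, scipy, OpenCV 4.12 (cv2) and the standard library are available. Lean on these libraries where they do the work, as an engineer would, in place of code of your own. Each camera call takes 0.05 s, during which the arm holds its last target. There are 200 camera calls.

## Working session

There is one attempt and no reset: what is moved stays moved. The work goes in short steps, Python scripts to look and compute and a tool call to move; the robot and the scene stay as the last step left them, time stands still between calls to the robot, and variables do not carry over. Pictures are saved under pics/ and viewed, about 8 in all and at most 12, crops included, and the job is handed in when it is done.

Besides the shell and the picture viewer there is one more tool, called after "Call:" as name(argument=value, ...) on one line, values as JSON. apply_moves: Moves the arm, as the interface text tells. Its arguments: {"type":"object","properties":{"targets":{"type":"array"},"newtons":{"type":"number"}},"required":["targets"]}

```bash
mkdir -p pics; cat > h.py <<'E'
import numpy as np, cv2
from rig import r
from scipy.spatial.transform import Rotation as Ro
def K(f): return 210/np.tan(np.radians(f["fov_y"])/2)
def ext(f,s=None):
    if "R" in f: return np.array(f["R"]),np.array(f["t"])
    M=np.array(f["mount"]); Rt,p=pose(s); R=(Rt@M[:3,:3]).T; c=Rt@M[:3,3]+p; return R,-R@c
def pose(s): 
    return Ro.from_euler('xyz',s["tcp_rot"]).as_matrix(),np.array(s["eef_pos"])
def ray(f,u,v,s=None):
    R,t=ext(f,s); d=R.T@np.array([(u-f["cx"])/K(f),(v-f["cy"])/K(f),1]); return -R.T@t,d/np.linalg.norm(d)
def onz(f,u,v,z,s=None):
    c,d=ray(f,u,v,s); return c+d*(z-c[2])/d[2]
def proj(f,X,s=None):
    R,t=ext(f,s); p=R@np.array(X)+t; return K(f)*p[0]/p[2]+f["cx"],K(f)*p[1]/p[2]+f["cy"]
def tri(fa,a,fb,b,sa=None,sb=None):
    c1,d1=ray(fa,*a,sa); c2,d2=ray(fb,*b,sb)
    k=np.linalg.lstsq(np.c_[d1,-d2],c2-c1,rcond=None)[0]; p,q=c1+k[0]*d1,c2+k[1]*d2
    return (p+q)/2,np.linalg.norm(p-q)
def save(f,n,sc=1,crop=None):
    im=f["pixels"][:,:,::-1]
    if crop: x0,y0,x1,y1=crop; im=im[y0:y1,x0:x1]
    cv2.imwrite("pics/"+n,cv2.resize(im,None,fx=sc,fy=sc,interpolation=cv2.INTER_CUBIC))
E
python3 - <<'E'
from h import *
import pickle
s=r.sense();print(s)
F={n:r.grab_frame(n) for n in("scene","top")}
pickle.dump(F,open("F.pkl","wb"))
for n,f in F.items(): save(f,n+"0.png",1.4); print(n,f["fov_y"],f["cx"],f["cy"],ray(f,280,210))
E
```

```text
{'clock': 0.0, 'qpos': array([-1.13240454e+00,  3.53651053e-01,  1.63412383e+00,  3.21019914e-06,
        1.15519857e+00, -2.41049826e-03]), 'qvel': array([ 8.88023100e-04,  4.11168488e-04, -7.02246869e-05,  3.21182542e-04,
        9.99380741e-04,  8.79550687e-04]), 'joint_efforts': array([ 4.04086040e-04, -6.05252409e+01, -3.42065227e+01, -9.90897365e-05,
        9.48579371e-03,  3.13968030e-05]), 'eef_pos': array([ 266.44487704, -564.79778902,  202.3643003 ]), 'tcp_rot': array([-3.14158639e+00,  1.38079113e-03, -1.12999533e+00]), 'contact_force': array([-0.00789484,  1.34959527, -0.41638528]), 'wrist_torque': array([-0.00574057, -0.0468076 ,  0.0084559 ]), 'opening': 0.9967673557739887}
scene 53.273324571764824 275.04990834358443 209.64371296688242 (array([1450.86560707,  793.57289039,  869.0175243 ]), array([-0.63791528, -0.55020646, -0.53882924]))
top 48.585621216413195 282.7723757448034 205.1715989068916 (array([ 305.3405883 ,  -11.06496406, 1306.93244708]), array([ 0.22965384,  0.00163752, -0.973271  ]))
```

View pics/scene0.png

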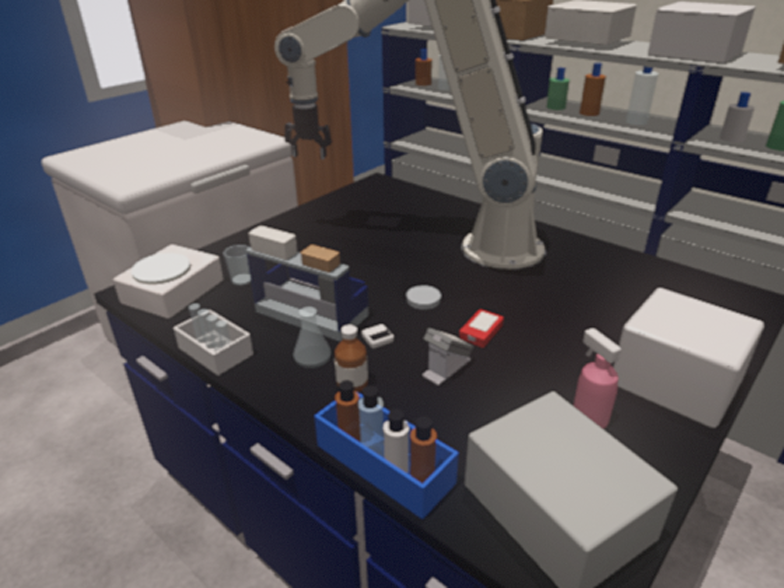

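View pics/top0.png

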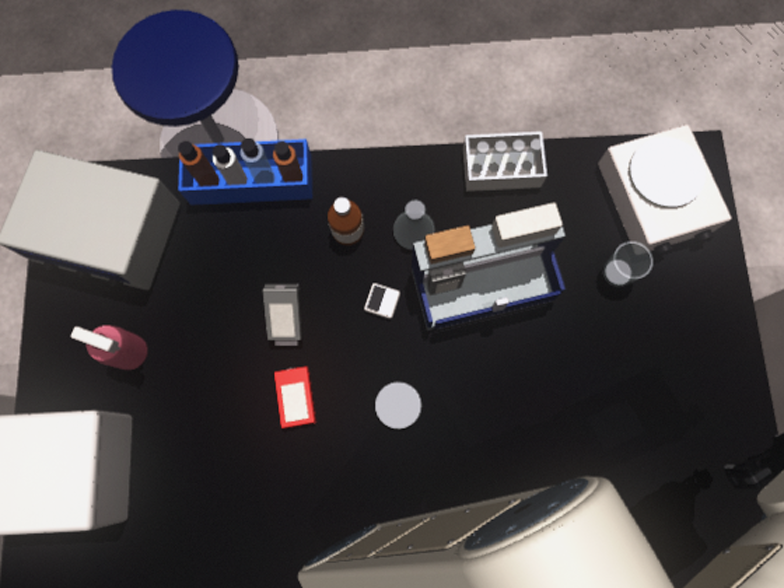

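The first views show the grey labelled box on the stand at top (282,315)/1.4. The look-alike is the red box at (294,398)/1.4, which is excluded, and the neighbour stands in the bay at (447,275)/1.4. The bay is at about (490,270)/1.4. Next is a close crop of these.

```bash
python3 - <<'E'
import pickle
from h import *
F=pickle.load(open("F.pkl","rb"))
t=F["top"]["pixels"][:,:,::-1]; s=F["scene"]["pixels"][:,:,::-1]
z=lambda im,x0,y0,x1,y1,k:cv2.resize(im[y0:y1,x0:x1],None,fx=k,fy=k,interpolation=cv2.INTER_CUBIC)
A=z(t,285,140,410,240,4)   # 500x400
B=z(t,175,190,235,290,4)   # 240x400
cv2.imwrite("pics/c1.png",np.hstack([A,B]))
C=z(s,170,160,280,245,4); D=z(s,290,225,345,280,5)
o=np.zeros((340,440+275,3),np.uint8); o[:340,:440]=C; o[:275,440:]=D
cv2.imwrite("pics/c2.png",o)
E
```

```text
(no output)
```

View pics/c1.png

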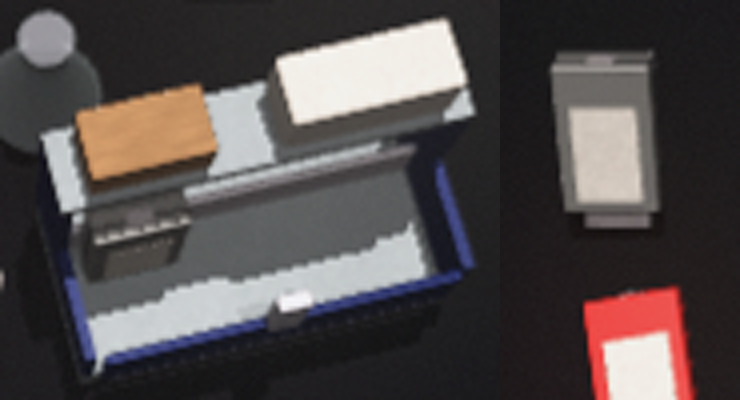

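View pics/c2.png

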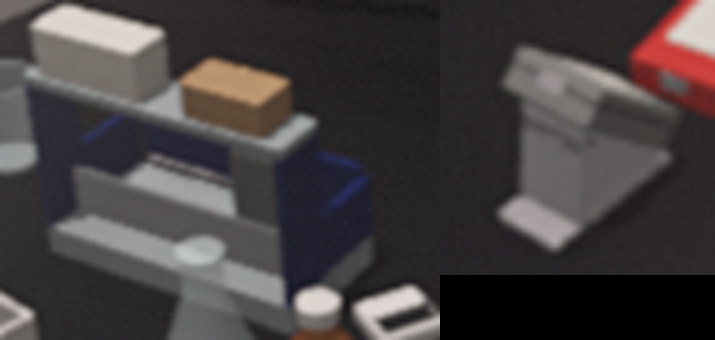

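```bash
python3 - <<'E'
import pickle
from h import *
np.set_printoptions(precision=1,suppress=True)
F=pickle.load(open("F.pkl","rb")); T=F["top"];S=F["scene"]
c=lambda x,y:(285+x/4-.4,140+y/4-.4)
for n,p,z in [("shelfFL",(62,210),187),("shelfFR",(472,112),187),("shelfRL",(42,130),187),("wallFL",(88,361),90),("wallFR",(474,264),90),("gripTop L",(278,300),146),("gripTop R",(311,293),146)]:
    print(n,onz(T,*c(*p),z))
b=lambda x,y:(175+(x-500)/4-.4,190+y/4-.4)
for p in [(553,68),(652,68),(565,210),(658,212)]: print("box",onz(T,*b(*p),80))
# flap/handle via tri: tongue top unseen in scene; box label far-right etc
d=lambda x,y:(290+(x-440)/5-.4,225+y/5-.4)
e=[d(522,47),d(505,75),d(609,88),d(680,115)]
print(e)
print("raised top-edge L (y+):",tri(T,b(553,68),S,d(615,88)), "R:",tri(T,b(652,68),S,d(521,46)))
print("bottom corner L:",tri(T,b(565,210),S,d(680,117)))
E
```

```text
shelfFL [612.8 -61.6 187. ]
shelfFR [ 662.9 -323.8  187. ]
shelfRL [665.7 -52.2 187. ]
wallFL [534.6 -76.9  90. ]
wallFR [ 586.9 -340.1   90. ]
gripTop L [ 557.1 -197.5  146. ]
gripTop R [ 560.6 -219.   146. ]
box [617.7 240.7  80. ]
box [614.1 173.4  80. ]
box [519.7 233.   80. ]
box [515.1 171.   80. ]
[(306.0, 234.0), (302.6, 239.6), (323.40000000000003, 242.2), (337.6, 247.6)]
raised top-edge L (y+): (array([607.8, 236.7, 112.1]), np.float64(6.132306638753158)) R: (array([606.3, 168.8, 110.8]), np.float64(0.10227234371646188))
bottom corner L: (array([526.8, 239.2,  43.1]), np.float64(2.597554697778869))
```

```bash
cat >> h.py <<'E'
BO=np.array([607.5,-198.6,0]); BY=np.radians(11.0)
def B2W(p): return Ro.from_euler('z',BY).as_matrix()@np.array(p,float)+BO
def toolR(yaw,tilt): # jaws along local y; tilt deg: 0 down, 90 pointing along local +x
    return Ro.from_euler('z',yaw-np.pi/2).as_matrix()@Ro.from_euler('x',np.pi+np.radians(tilt)).as_matrix()
def rows(tg,base=None):
    """tg: list of (grasp point world, R, tip offset); prints shift cm/turn deg from the present pose"""
    s=r.sense(); R0,p0=pose(s)
    for g,R,o in tg:
        p=np.array(g)+R[:,2]*o; d=R0.T@(p-p0)/10; w=Ro.from_matrix(R0.T@R).as_rotvec(degrees=True)
        print([float(round(x,2)) for x in (*d,*w)])
E
python3 - <<'E'
from h import *
rows([(B2W([-50,0,200]),toolR(BY,0),19)])
E
```

```text
[-19.8, -41.62, 2.17, 0.01, 0.08, 14.26]
```

Call:
apply_moves(targets=[[[1,-19.8,-41.6,0,0,0,14.3],[1,-19.8,-41.6,0,0,0,14.3],[1,-19.8,-41.6,0,0,0,14.3],[1,-19.8,-41.6,0,0,0,14.3],[1,-19.8,-41.6,0,0,0,14.3],[1,-19.8,-41.6,0,0,0,14.3],[1,-19.8,-41.6,0,0,0,14.3],[1,-19.8,-41.6,0,0,0,14.3]]])

```text
clock: 0.9
eef_pos: [519.9, -254.4, 202.6]
tcp_rot: [3.141, 0.001, -1.38]
contact_force: [0.5, -0.1, -0.2]
opening: 1.002
```

```bash
python3 - <<'E'
from h import *
s=r.sense(); f=r.grab_frame("wrist"); save(f,"w1.png")
import pickle; pickle.dump((s,f),open("w1.pkl","wb"))
print(f["mount"],f["fov_y"])
for n,p in [("gripL",[-56,12,146]),("gripR",[-56,-12,146]),("gripRearL",[-44,12,146]),("gripRearR",[-44,-12,146]),("shelfF",[31,0,187])]: print(n,proj(f,B2W(p),s))
rows([(B2W([-50,0,200]),toolR(BY,0),19)])
E
```

```text
[[ 9.99999935e-01 -3.84512413e-05 -3.58420479e-04 -3.95766107e-01]
 [ 1.32293193e-04  9.64062310e-01  2.65676203e-01 -6.77810444e+01]
 [ 3.35324095e-04 -2.65676233e-01  9.64062253e-01 -1.70712459e+02]
 [ 0.00000000e+00  0.00000000e+00  0.00000000e+00  1.00000000e+00]] 64.90234541787302
gripL (np.float64(204.43899748486965), np.float64(162.3052342454638))
gripR (np.float64(239.44489603498045), np.float64(162.28046817345998))
gripRearL (np.float64(203.38877087236256), np.float64(144.47363745648568))
gripRearR (np.float64(238.89568042593106), np.float64(144.44497370282153))
shelfF (np.float64(200.6785435864586), np.float64(-4.035635310898499))
[-3.35, -4.14, 2.19, -0.16, 0.21, 0.06]
```

View pics/w1.png

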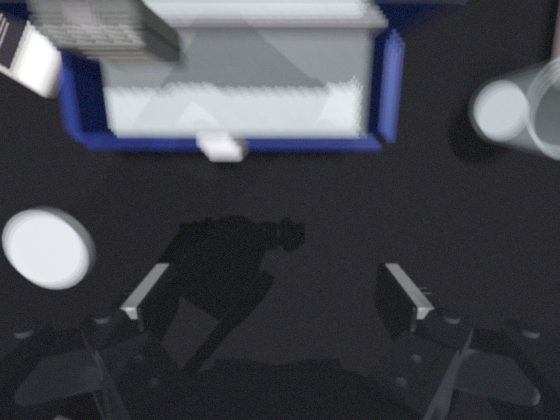

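The picture was taken while the arm still moved. It shows the tongue's white top at about (216,138). I'll finish the move and measure at rest.

Call:
apply_moves(targets=[[[1,-3.3,-4.1,0,0,0,0],[1,-3.3,-4.1,0,0,0,0],[1,-3.3,-4.1,0,0,0,0],[1,-3.3,-4.1,0,0,0,0]]])

```text
clock: 1.35
eef_pos: [557.4, -209.3, 202.5]
tcp_rot: [-3.14, 0.004, -1.377]
contact_force: [0.4, -0.4, -0.3]
opening: 1.0
```

```bash
python3 - <<'E'
from h import *
s=r.sense(); f=r.grab_frame("wrist"); save(f,"w2.png")
import pickle; pickle.dump((s,f),open("w2.pkl","wb"))
print(np.abs(s["qvel"]).max())
im=f["pixels"].astype(int); m=((im.min(2)>150)&(np.ptp(im,axis=2)<25)).astype(np.uint8)
n,l,st,ce=cv2.connectedComponentsWithStats(m)
for i in range(1,n):
    if st[i,4]>60: print(st[i],ce[i],onz(f,*ce[i],146,s))
print([proj(f,B2W([x,y,146]),s) for x in(-56,-44) for y in(12,-12)])
for n,p in [("wallL",[-46,135,90]),("wallR",[-46,-135,90]),("floorL",[-46,127,30]),("floorR",[-46,-127,30]),("railtopL",[45,48,75]),("railR",[45,-127,75])]: print(n,proj(f,B2W(p),s))
rows([(B2W([-50,0,128]),toolR(BY,0),19)])
E
```

```text
0.022307255650534086
[ 212    0   81   90 5284] [252.37263437  39.57929599] [ 669.22260153 -171.19961286  146.        ]
[  310     0   250    64 15883] [435.31580936  31.39816156] [ 695.45586727 -281.70035552  146.        ]
[ 28  73  27  16 351] [40.86039886 81.35612536] [618.97897136 -41.36347158 146.        ]
[501  77  34  15 383] [518.54569191  84.82506527] [ 676.00673002 -344.02211443  146.        ]
[  40   95   69   47 1324] [ 82.96752266 117.25528701] [601.69095226 -68.99271732 146.        ]
[ 157  135  239   47 8621] [276.18652129 161.74933302] [ 597.56752148 -200.36385731  146.        ]
[264 210  32  15 424] [279.44575472 216.58254717] [ 559.6571462  -210.15435388  146.        ]
[  51  255   74   65 3400] [ 85.09647059 285.28323529] [477.61827902 -75.50071834 146.        ]
[(np.float64(259.72276231759355), np.float64(225.62719318126895)), (np.float64(292.9721846146478), np.float64(225.714305491035)), (np.float64(259.51925922490364), np.float64(209.55895848673063)), (np.float64(293.2165564520978), np.float64(209.6415672599165))]
wallL (np.float64(123.05482253194498), np.float64(195.09633033078626))
wallR (np.float64(430.7936748356936), np.float64(195.8050993604134))
floorL (np.float64(156.40325991427665), np.float64(182.93888987949765))
floorR (np.float64(397.71116006964417), np.float64(183.46367100430373))
railtopL (np.float64(220.36301068743484), np.float64(86.69038206140773))
railR (np.float64(426.82948163805565), np.float64(86.9306475189764))
[-0.09, -0.13, 9.36, -0.11, 0.21, 0.04]
```

View pics/w2.png

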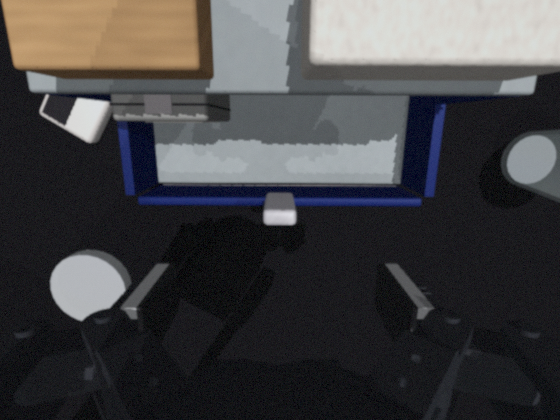

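```bash
sed -i 's/607.5,-198.6,0/608.7,-200.9,0/' h.py; python3 - <<'E'
from h import *
rows([(B2W([-50,0,128]),toolR(BY,0),19)])
E
```

```text
[0.16, -0.21, 9.36, -0.11, 0.21, 0.04]
```

Call:
apply_moves(targets=[[[1,0.2,-0.2,4,0,0,0],[1,0.2,-0.2,8,0,0,0],[1,0.2,-0.2,9.4,0,0,0],[-1,0.2,-0.2,9.4,0,0,0],[-1,0.2,-0.2,9.4,0,0,0],[-1,0.2,-0.2,9.4,0,0,0],[-1,0.2,-0.2,9.4,0,0,0],[-1,0.2,-0.2,9.4,0,0,0]]], newtons=30)

```text
clock: 2.2
eef_pos: [560.4, -210.3, 110.4]
tcp_rot: [-3.138, 0.004, -1.379]
contact_force: [-0.8, 5.3, 7.7]
opening: 0.264
```

```bash
cat >> h.py <<'E'
def arc(phis,tilts,d=92): rows([(B2W([-50-d*np.sin(np.radians(p)),0,36+d*np.cos(np.radians(p))]),toolR(BY,t),19) for p,t in zip(phis,tilts)])
E
python3 - <<'E'
from h import *
s=r.sense(); print(s["opening"],s["contact_force"],s["eef_pos"])
p=np.arange(5,95,5); arc(p,p*.55)
E
```

```text
0.26393742305932455 [-0.80727693  5.3137161   7.71009899] [ 560.36758973 -210.27685236  110.44735463]
[0.0, 0.79, 0.17, 2.54, 0.23, 0.01]
[0.0, 1.49, 0.27, 5.29, 0.23, 0.01]
[0.0, 2.19, 0.43, 8.04, 0.23, 0.0]
[0.0, 2.86, 0.65, 10.79, 0.23, -0.01]
[0.0, 3.52, 0.94, 13.54, 0.23, -0.01]
[0.01, 4.14, 1.28, 16.29, 0.23, -0.02]
[0.01, 4.73, 1.68, 19.04, 0.23, -0.02]
[0.01, 5.29, 2.14, 21.79, 0.23, -0.03]
[0.01, 5.8, 2.64, 24.54, 0.23, -0.03]
[0.01, 6.26, 3.19, 27.29, 0.23, -0.04]
[0.02, 6.67, 3.78, 30.04, 0.23, -0.05]
[0.02, 7.03, 4.41, 32.79, 0.23, -0.05]
[0.02, 7.32, 5.07, 35.54, 0.23, -0.06]
[0.02, 7.56, 5.76, 38.29, 0.23, -0.06]
[0.03, 7.73, 6.46, 41.04, 0.23, -0.07]
[0.03, 7.84, 7.18, 43.79, 0.23, -0.07]
[0.03, 7.89, 7.92, 46.54, 0.23, -0.08]
[0.03, 7.86, 8.65, 49.29, 0.23, -0.09]
```

Call:
apply_moves(targets=[[[-1,0,0.8,0.15,2.5,0,0],[-1,0,1.5,0.27,5.3,0,0],[-1,0,2.2,0.43,8,0,0],[-1,0,2.85,0.65,10.8,0,0],[-1,0,3.5,0.95,13.5,0,0],[-1,0,4.15,1.3,16.3,0,0],[-1,0,4.75,1.7,19,0,0],[-1,0,5.3,2.15,21.8,0,0]]])

```text
clock: 3.0
eef_pos: [509.0, -220.2, 91.1]
tcp_rot: [-2.753, 0.003, -1.378]
contact_force: [-6.3, 7.7, 14.1]
opening: 0.261
```

```bash
python3 - <<'E'
from h import *
p=np.arange(45,95,5); arc(p,p*.55)
E
```

```text
[0.01, 0.79, 0.46, 2.49, 0.17, 0.0]
[0.01, 1.42, 0.8, 5.24, 0.17, -0.0]
[0.01, 2.02, 1.19, 7.99, 0.17, -0.01]
[0.01, 2.59, 1.64, 10.74, 0.17, -0.01]
[0.01, 3.11, 2.14, 13.49, 0.17, -0.02]
[0.01, 3.59, 2.69, 16.24, 0.17, -0.02]
[0.01, 4.02, 3.28, 18.99, 0.17, -0.02]
[0.02, 4.39, 3.9, 21.74, 0.17, -0.03]
[0.02, 4.7, 4.56, 24.49, 0.17, -0.03]
[0.02, 4.96, 5.25, 27.24, 0.17, -0.04]
```

Call:
apply_moves(targets=[[[-1,0,0.8,0.45,2.5,0,0],[-1,0,1.4,0.8,5.2,0,0],[-1,0,2.0,1.2,8,0,0],[-1,0,2.6,1.65,10.8,0,0],[-1,0,3.1,2.15,13.5,0,0],[-1,0,3.6,2.7,16.3,0,0],[-1,0,4.0,3.3,19,0,0],[-1,0,4.4,3.9,21.7,0,0]]])

```text
clock: 3.8
eef_pos: [482.6, -225.3, 38.7]
tcp_rot: [-2.373, 0.001, -1.378]
contact_force: [-9.6, 6.0, 6.9]
opening: 0.265
```

```bash
python3 - <<'E'
from h import *
p=np.array([85,88,90,91]); arc(p,p*.55)
E
```

```text
[0.02, 0.49, 0.6, 2.71, 0.05, -0.0]
[0.02, 0.79, 0.92, 4.36, 0.05, -0.0]
[0.02, 0.98, 1.14, 5.46, 0.05, -0.0]
[0.02, 1.08, 1.26, 6.01, 0.05, -0.0]
```

Call:
apply_moves(targets=[[[-1,0,0.5,0.6,2.7,0,0],[-1,0,0.8,0.9,4.4,0,0],[-1,0,1.1,1.3,6,0,0],[-1,0,1.3,1.5,6,0,0],[-1,0,1.3,1.5,6,0,0]]])

```text
clock: 4.3
eef_pos: [482.0, -225.3, 17.7]
tcp_rot: [-2.272, 0.001, -1.38]
contact_force: [-15.4, -3.2, 2.0]
opening: 0.263
```

```bash
python3 - <<'E'
from h import *
s=r.sense();R,p=pose(s);g=p-R[:,2]*19
b=Ro.from_euler('z',-BY).as_matrix()@(g-BO); print("grasp bay",b,np.degrees(np.arctan2(-50-b[0],b[2]-36)))
E
```

```text
grasp bay [-143.50185755    0.255813     29.95055269] 93.70180224597864
```

Call:
apply_moves(targets=[[[1,0,0,0,0,0,0],[1,0,0,0,0,0,0],[1,0,0,0,0,0,0],[1,0,0,-3,0,0,0],[1,0,0,-8,0,0,0],[1,0,0,-14,0,0,0],[1,0,0,-18,0,0,0],[1,0,0,-18,0,0,0]]])

```text
clock: 5.1
eef_pos: [344.3, -254.8, 136.6]
tcp_rot: [-2.273, -0.006, -1.383]
contact_force: [0.4, -0.7, 0.1]
opening: 1.001
```

```bash
python3 - <<'E'
from h import *
import pickle
s=r.sense(); f=r.grab_frame("wrist"); save(f,"w3.png"); print(s["eef_pos"],s["opening"],np.abs(s["qvel"]).max())
S=r.grab_frame("scene"); save(S,"s3.png",1)
for p in ([-50-110,12,42],[-50-110,-12,42],[-50-60,123,40],[-50-60,-123,40]): print(p,proj(f,B2W(p),s))
by=np.radians(-2.5); x=np.array([np.cos(by)*.788,np.sin(by)*.788,.616])
g=np.array([575.5,203.5,66])+15*x
rows([(g+[-10,0,110],toolR(by,15),19)])
E
```

```text
[ 344.30932174 -254.75864984  136.63747055] 1.0008384599089977 0.21008105655976902
[-160, 12, 42] (np.float64(261.3222413782677), np.float64(194.48710516576608))
[-160, -12, 42] (np.float64(285.91394005345956), np.float64(194.47277694292148))
[-110, 123, 40] (np.float64(158.0285822412078), np.float64(158.32549573652125))
[-110, -123, 40] (np.float64(388.71457070156316), np.float64(158.3659854572941))
[-40.41, -22.93, 22.07, -34.73, 7.11, 11.46]
```

View pics/w3.png

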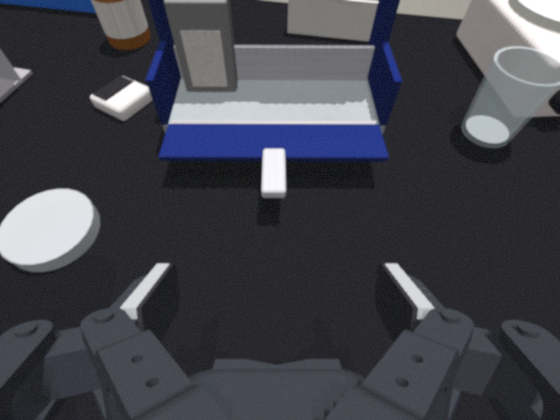

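The wrist view shows the flap flat down: its edge is at row 158 as predicted, and the tongue ends at (274,196). Now to the box.

Call:
apply_moves(targets=[[[1,-40.4,-22.9,22,-34.7,7.1,11.5],[1,-40.4,-22.9,22,-34.7,7.1,11.5],[1,-40.4,-22.9,22,-34.7,7.1,11.5],[1,-40.4,-22.9,22,-34.7,7.1,11.5],[1,-40.4,-22.9,22,-34.7,7.1,11.5],[1,-40.4,-22.9,22,-34.7,7.1,11.5],[1,-40.4,-22.9,22,-34.7,7.1,11.5],[1,-40.4,-22.9,22,-34.7,7.1,11.5]]])

```text
clock: 6.0
eef_pos: [399.7, -97.2, 120.3]
tcp_rot: [-2.798, 0.077, -1.531]
contact_force: [-0.2, -0.4, 0.3]
opening: 0.999
```

```bash
python3 - <<'E'
from h import *
by=np.radians(-2.5); x=np.array([np.cos(by)*.788,np.sin(by)*.788,.616])
g=np.array([575.5,203.5,66])+15*x
rows([(g+[-10,0,110],toolR(by,15),19)])
E
```

```text
[-29.52, -19.09, 4.29, -4.52, 5.61, 3.23]
```

Call:
apply_moves(targets=[[[1,-29.5,-19.1,4.3,-4.5,5.6,3.2],[1,-29.5,-19.1,4.3,-4.5,5.6,3.2],[1,-29.5,-19.1,4.3,-4.5,5.6,3.2],[1,-29.5,-19.1,4.3,-4.5,5.6,3.2],[1,-29.5,-19.1,4.3,-4.5,5.6,3.2],[1,-29.5,-19.1,4.3,-4.5,5.6,3.2],[1,-29.5,-19.1,4.3,-4.5,5.6,3.2],[1,-29.5,-19.1,4.3,-4.5,5.6,3.2]]])

```text
clock: 6.8
eef_pos: [558.5, 170.7, 158.8]
tcp_rot: [-2.883, 0.0, -1.609]
contact_force: [0.8, 0.1, -0.2]
opening: 0.999
```

Call:
apply_moves(targets=[[[1,0,0,0,0,0,0]]])

```text
clock: 6.9
eef_pos: [561.1, 178.7, 158.6]
tcp_rot: [-2.882, 0.004, -1.602]
contact_force: [0.4, 0.0, -0.4]
opening: 1.003
```

```bash
python3 - <<'E'
from h import *
by=np.radians(-2.5); x=np.array([np.cos(by)*.788,np.sin(by)*.788,.616])
g=np.array([575.5,203.5,66])+15*x
rows([(g+[-10,0,110],toolR(by,15),19)])
s=r.sense(); print(s["eef_pos"],np.abs(s["qvel"]).max())
f=r.grab_frame("wrist"); save(f,"w4.png")
import pickle; pickle.dump((s,f),open("w4.pkl","wb"))
y=np.array([-np.sin(by),np.cos(by),0]); z=np.cross(x/np.linalg.norm(x),y)
for a,b in((55,33),(55,-33),(-55,33),(-55,-33)): print(a,b,proj(f,np.array([575.5,203.5,66])+a*x+b*y+14*z,s))
E
```

```text
[-2.48, -2.18, -0.27, 0.12, 0.39, 0.64]
[561.07372345 178.65662595 158.56991496] 0.07851224017954667
55 33 (np.float64(194.69123237457603), np.float64(170.12002295621318))
55 -33 (np.float64(289.5011647480427), np.float64(171.25798788572988))
-55 33 (np.float64(212.64493967963654), np.float64(275.00020135117876))
-55 -33 (np.float64(285.6718143689701), np.float64(275.9714106222376))
```

View pics/w4.png

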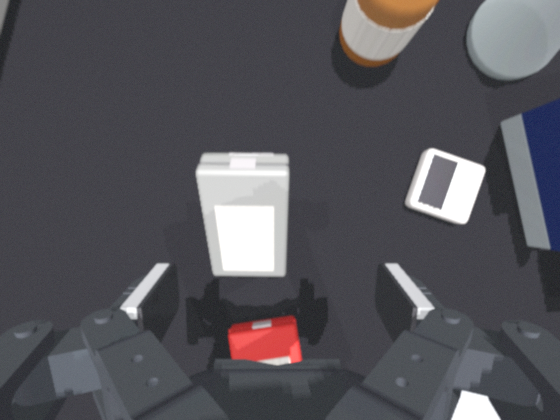

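```bash
cat >> h.py <<'E'
by=np.radians(-2.3); bx=np.array([np.cos(by)*.788,np.sin(by)*.788,.616]); BC=np.array([574.3,202.3,65]); BG=BC+15*bx
E
python3 - <<'E'
from h import *
R=toolR(by,15)
rows([(BG-R[:,2]*d,R,19) for d in (90,60,30,0)])
E
```

```text
[-2.62, -0.47, 1.59, 0.34, 0.24, 0.47]
[-2.6, -0.48, 4.59, 0.34, 0.24, 0.47]
[-2.59, -0.5, 7.59, 0.34, 0.24, 0.47]
[-2.58, -0.52, 10.59, 0.34, 0.24, 0.47]
```

Call:
apply_moves(targets=[[[1,-2.6,-0.5,1.6,0.3,0.2,0.5],[1,-2.6,-0.5,1.6,0.3,0.2,0.5],[1,-2.6,-0.5,4,0.3,0.2,0.5],[1,-2.6,-0.5,7,0.3,0.2,0.5],[1,-2.6,-0.5,10,0.3,0.2,0.5],[1,-2.6,-0.5,10.6,0.3,0.2,0.5],[1,-2.6,-0.5,10.6,0.3,0.2,0.5],[1,-2.6,-0.5,10.6,0.3,0.2,0.5]]])

```text
clock: 7.75
eef_pos: [590.6, 201.9, 56.5]
tcp_rot: [-2.881, 0.001, -1.611]
contact_force: [-0.6, -0.2, 0.0]
opening: 1.001
```

Call:
apply_moves(targets=[[[-1,0,0,0,0,0,0],[-1,0,0,0,0,0,0],[-1,0,0,0,0,0,0],[-1,0,0,0,0,0,0],[-1,0,0,0,0,0,0]]], newtons=60)

```text
clock: 8.25
eef_pos: [591.0, 202.4, 59.0]
tcp_rot: [-2.879, 0.002, -1.611]
contact_force: [-9.0, 0.1, 17.4]
opening: 0.712
```

```bash
python3 - <<'E'
from h import *
s=r.sense(); R,p=pose(s); print(s["contact_force"],s["opening"],"err",p-R[:,2]*19-BG)
f=r.grab_frame("wrist"); save(f,"w5.png",1)
d=R.T@np.array([-40,0,90.])/10; print("lift",d)
E
```

```text
[-9.0247192   0.079957   17.44299026] 0.7120905816558848 err [-0.09102169  0.71279184  3.07342698]
lift [ 0.14409267  1.51955274 -9.72986109]
```

View pics/w5.png

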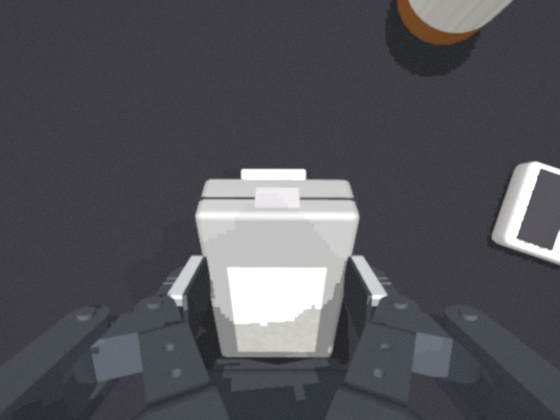

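The wrist view shows the box held squarely between the pads, with its raised end at row 205. Lifting.

Call:
apply_moves(targets=[[[-1,0,0.3,-2,0,0,0],[-1,0,0.8,-5,0,0,0],[-1,0,1.5,-9.7,0,0,0],[-1,0,1.5,-13,0,0,0],[-1,0,1.5,-13,0,0,0],[-1,0,1.5,-13,0,0,0]]])

```text
clock: 8.9
eef_pos: [542.8, 204.4, 181.8]
tcp_rot: [-2.876, 0.003, -1.611]
contact_force: [0.1, 0.3, -2.3]
opening: 0.699
```

```bash
python3 - <<'E'
from h import *
s=r.sense(); R,p=pose(s); print(p,s["tcp_rot"],s["contact_force"],s["opening"],s["qpos"])
f=r.grab_frame("wrist"); save(f,"w6.png",1)
# box corner pixels: corners of the top face in tool frame, predicted if box unchanged (grasp 15mm up + 3mm low)
z=np.cross(bx,[-np.sin(by),np.cos(by),0]);
im=cv2.cvtColor(f["pixels"],cv2.COLOR_RGB2GRAY); o=cv2.cvtColor(cv2.imread("pics/w5.png"),cv2.COLOR_BGR2GRAY)
t=o[165:290,205:350]; m=cv2.matchTemplate(im,t,cv2.TM_CCOEFF_NORMED); print(cv2.minMaxLoc(m))
# stage 1: in front of bay, upright tool tilt 67
Rb=toolR(BY,67)
rows([(B2W([-160,-38,215]),Rb,19)])
print(Ro.from_matrix(R.T@Rb).magnitude()*57.3)
E
```

```text
[542.83686944 204.36202557 181.79444448] [-2.87648288  0.00303094 -1.61060595] [ 0.11924156  0.30814798 -2.27180436] 0.6985165415134238 [ 0.43202154  0.18451131  1.94781381 -0.16679505  0.77767134  2.14841593]
(-0.41981634497642517, 0.7796628475189209, (295, 39), (205, 166))
[47.16, 3.85, -3.94, 51.68, -8.95, -10.45]
53.355964270152306
```

Call:
apply_moves(targets=[[[-1,47.2,3.9,-3.9,51.7,-9,-10.5],[-1,47.2,3.9,-3.9,51.7,-9,-10.5],[-1,47.2,3.9,-3.9,51.7,-9,-10.5],[-1,47.2,3.9,-3.9,51.7,-9,-10.5],[-1,47.2,3.9,-3.9,51.7,-9,-10.5],[-1,47.2,3.9,-3.9,51.7,-9,-10.5],[-1,47.2,3.9,-3.9,51.7,-9,-10.5],[-1,47.2,3.9,-3.9,51.7,-9,-10.5]]])

```text
clock: 9.75
eef_pos: [482.4, 58.2, 157.9]
tcp_rot: [-2.508, 0.072, -1.447]
contact_force: [0.2, 0.8, -2.1]
opening: 0.687
```

```bash
python3 - <<'E'
from h import *
s=r.sense(); print(s["qpos"])
rows([(B2W([-160,-38,215]),toolR(BY,67),19)])
E
```

```text
[ 0.0308798  -0.03723752  2.44308398  0.81551221  0.15549743  0.72913803]
[31.6, -0.58, -8.59, 30.51, -0.51, -5.74]
```

Call:
apply_moves(targets=[[[-1,31.6,-0.6,-8.6,30.5,-0.5,-5.7],[-1,31.6,-0.6,-8.6,30.5,-0.5,-5.7],[-1,31.6,-0.6,-8.6,30.5,-0.5,-5.7],[-1,31.6,-0.6,-8.6,30.5,-0.5,-5.7],[-1,31.6,-0.6,-8.6,30.5,-0.5,-5.7],[-1,31.6,-0.6,-8.6,30.5,-0.5,-5.7],[-1,31.6,-0.6,-8.6,30.5,-0.5,-5.7],[-1,31.6,-0.6,-8.6,30.5,-0.5,-5.7]]])

```text
clock: 10.55
eef_pos: [458.1, -52.9, 153.8]
tcp_rot: [-2.207, 0.08, -1.352]
contact_force: [0.9, 1.6, -2.7]
opening: 0.694
```

```bash
python3 - <<'E'
from h import *
s=r.sense(); print(s["qpos"])
rows([(B2W([-160,-38,215]),toolR(BY,67),19)])
E
```

```text
[-0.67547758  0.16029972  2.60591047  1.88980159  0.76401674 -1.02436309]
[20.64, -3.98, -6.48, 13.51, 3.61, -3.25]
```

```bash
python3 - <<'E'
from h import *
rows([(B2W([-100,-38,165]),toolR(BY,67),19)])
E
```

```text
[21.2, -3.54, 1.29, 13.51, 3.61, -3.25]
```

Call:
apply_moves(targets=[[[-1,21.2,-3.5,1.3,13.5,3.6,-3.2],[-1,21.2,-3.5,1.3,13.5,3.6,-3.2],[-1,21.2,-3.5,1.3,13.5,3.6,-3.2],[-1,21.2,-3.5,1.3,13.5,3.6,-3.2],[-1,21.2,-3.5,1.3,13.5,3.6,-3.2],[-1,21.2,-3.5,1.3,13.5,3.6,-3.2],[-1,21.2,-3.5,1.3,13.5,3.6,-3.2],[-1,21.2,-3.5,1.3,13.5,3.6,-3.2]]])

```text
clock: 11.35
eef_pos: [533.8, -252.5, 155.7]
tcp_rot: [-1.974, 0.004, -1.379]
contact_force: [-0.1, 0.4, -2.0]
opening: 0.689
```

Call:
apply_moves(targets=[[[-1,0,0,0,0,0,0]]])

```text
clock: 11.45
eef_pos: [533.2, -251.0, 155.0]
tcp_rot: [-1.976, 0.005, -1.378]
contact_force: [-0.0, -0.6, -1.3]
opening: 0.693
```

```bash
python3 - <<'E'
from h import *
s=r.sense(); print(s["qpos"],s["qvel"],s["eef_pos"])
rows([(B2W([-100,-38,165]),toolR(BY,67),19)])
rows([(B2W([-60,-38,115]),toolR(BY,67),19)])
f=r.grab_frame("wrist"); save(f,"w7.png",1); f=r.grab_frame("scene"); cv2.imwrite("pics/s7.png",cv2.resize(f["pixels"][130:300,150:350,::-1],None,fx=3,fy=3)); 
E
```

```text
[-1.01490399  0.51118515  2.31788043  1.7855742   1.0763365  -1.2319655 ] [ 0.00521824  0.00667072  0.02285941 -0.00293955 -0.00574894 -0.00163674] [ 533.20223508 -250.98200243  155.04169991]
[0.32, -0.28, 0.01, 0.2, 0.17, -0.27]
[0.35, 2.74, 5.65, 0.2, 0.17, -0.27]
```

View pics/w7.png

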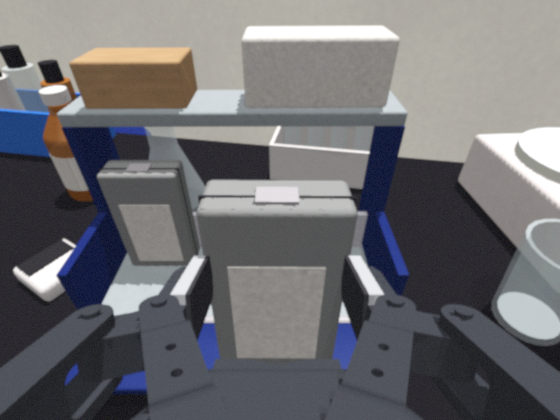

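```bash
cat >> h.py <<'E'
def boxpix(f,s,pitch=0,dx=2.4,dz=-16.8):
    """predicted corner pixels of held box upright in bay axes if tool tilt=67, with extra pitch"""
    R,p=pose(s); g=p-R[:,2]*19; Rb=R@toolR(0,67).T@Ro.from_euler('y',pitch,degrees=True).as_matrix()
    return [np.round(proj(f,g+Rb@np.array([dx+x,y,dz+z]),s),0) for x,y,z in((-14,33,55),(-14,-33,55),(14,33,55),(14,-33,55))]
E
python3 - <<'E'
from h import *
s=r.sense(); f=r.grab_frame("wrist")
for k in [(0,2.4,-16.8),(0,2.4,-14),(0,0,-16.8),(5,2.4,-16.8),(-5,2.4,-16.8)]: print(k,*boxpix(f,s,*k))
# neighbour ref: top-front corners in bay 17,? z140
for y in (51,51+66): print(proj(f,B2W([17,y,140]),s),proj(f,B2W([17,y,30]),s))
rows([(B2W([-60,-38,108]),toolR(BY,67),19)])
E
```

```text
(0, 2.4, -16.8) [195. 218.] [361. 217.] [206. 179.] [349. 179.]
(0, 2.4, -14) [193. 212.] [362. 212.] [205. 174.] [350. 174.]
(0, 0, -16.8) [193. 221.] [362. 221.] [205. 182.] [350. 182.]
(5, 2.4, -16.8) [196. 211.] [360. 210.] [208. 178.] [347. 178.]
(-5, 2.4, -16.8) [193. 225.] [362. 225.] [205. 181.] [350. 181.]
(np.float64(172.6499091240384), np.float64(174.72191081935614)) (np.float64(194.27349405199635), np.float64(266.0128241991147))
(np.float64(92.29091877789895), np.float64(175.0584273310417)) (np.float64(130.1383518984714), np.float64(266.2095093109042))
[0.31, 3.43, 5.92, 0.17, 0.15, -0.22]
```

Call:
apply_moves(targets=[[[-1,0.3,3.4,5.9,0.2,0.1,-0.2],[-1,0.3,3.4,5.9,0.2,0.1,-0.2],[-1,0.3,3.4,5.9,0.2,0.1,-0.2],[-1,0.3,3.4,5.9,0.2,0.1,-0.2]]])

```text
clock: 12.0
eef_pos: [575.8, -246.4, 103.5]
tcp_rot: [-1.965, -0.001, -1.378]
contact_force: [-1.5, -0.7, 10.9]
opening: 0.694
```

```bash
python3 - <<'E'
from h import *
s=r.sense(); print(s["qpos"],s["eef_pos"],s["contact_force"])
rows([(B2W([x,-38,107]),toolR(BY,67),19) for x in (-40,-20,0,15,24)])
S=r.grab_frame("scene"); save(S,"s8.png",3,(150,120,350,300)); 
f=r.grab_frame("wrist"); save(f,"w8.png",3,(180,160,380,300))
E
```

```text
[-0.91943291  0.66270184  2.27269851  1.94111019  1.09285155 -1.36359383] [ 575.79855985 -246.41643632  103.46393608] [-1.53531707 -0.67877472 10.93469988]
[-0.04, -0.35, 1.85, -0.39, 0.04, 0.08]
[-0.04, -1.12, 3.7, -0.39, 0.04, 0.08]
[-0.03, -1.89, 5.55, -0.39, 0.04, 0.08]
[-0.03, -2.47, 6.93, -0.39, 0.04, 0.08]
[-0.03, -2.81, 7.76, -0.39, 0.04, 0.08]
```

View pics/w8.png

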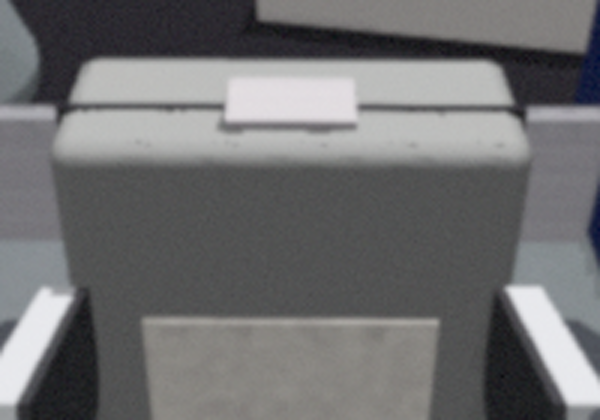

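```bash
python3 - <<'E'
from h import *
rows([(B2W([x,-38,z]),toolR(BY,67),19) for x,z in((-60,116),(-40,116),(-20,116),(0,116),(15,114),(20,107),(20,104))])
E
```

```text
[-0.04, -0.43, -0.3, -0.34, 0.02, 0.08]
[-0.04, -1.2, 1.55, -0.34, 0.02, 0.08]
[-0.04, -1.98, 3.39, -0.34, 0.02, 0.08]
[-0.04, -2.75, 5.24, -0.34, 0.02, 0.08]
[-0.04, -3.14, 6.7, -0.34, 0.02, 0.08]
[-0.04, -2.69, 7.43, -0.34, 0.02, 0.08]
[-0.04, -2.41, 7.55, -0.34, 0.02, 0.08]
```

Call:
apply_moves(targets=[[[-1,0,-0.8,-0.3,-0.3,0,0],[-1,0,-0.8,-0.3,-0.3,0,0],[-1,0,-1.3,1.5,-0.3,0,0],[-1,0,-2.0,3.4,-0.3,0,0],[-1,0,-2.75,5.2,-0.3,0,0],[-1,0,-3.1,6.7,-0.3,0,0],[-1,0,-2.7,7.4,-0.3,0,0],[-1,0,-2.5,7.5,-0.3,0,0]]])

```text
clock: 12.9
eef_pos: [652.7, -230.7, 96.6]
tcp_rot: [-1.972, -0.001, -1.377]
contact_force: [-0.5, 0.3, -2.3]
opening: 0.692
```

```bash
cat >> h.py <<'E'
def gb():
    s=r.sense();R,p=pose(s);g=p-R[:,2]*19
    print("grasp bay",(Ro.from_euler('z',-BY).as_matrix()@(g-BO)).round(1),"F bay",(Ro.from_euler('z',-BY).as_matrix()@s["contact_force"]).round(1),s["opening"],np.abs(s["qvel"]).max())
E
python3 - <<'E'
from h import *
gb()
rows([(B2W([x,-38,z]),toolR(BY,67),19) for x,z in((20,104),(24,104),(28,104),(31,104),(31,100),(31,97))])
E
```

```text
grasp bay [ 20.1 -37.7 104.1] F bay [-0.4  0.4 -2.3] 0.6919282648839863 0.04778050407075984
[0.03, 0.01, -0.0, 0.01, 0.08, 0.09]
[0.03, -0.15, 0.37, 0.01, 0.08, 0.09]
[0.03, -0.31, 0.73, 0.01, 0.08, 0.09]
[0.04, -0.42, 1.01, 0.01, 0.08, 0.09]
[0.04, -0.05, 1.17, 0.01, 0.08, 0.09]
[0.03, 0.22, 1.28, 0.01, 0.08, 0.09]
```

Free so far. Now forward until it touches the rail, then down.

Call:
apply_moves(targets=[[[-1,0,-0.15,0.35,0,0,0],[-1,0,-0.3,0.75,0,0,0],[-1,0,-0.3,0.75,0,0,0]]])

```text
clock: 13.2
eef_pos: [660.8, -229.3, 96.5]
tcp_rot: [-1.972, -0.001, -1.377]
contact_force: [1.0, -0.0, -1.8]
opening: 0.691
```

```bash
python3 - <<'E'
from h import *
gb()
rows([(B2W([x,-38,z]),toolR(BY,67),19) for x,z in((30,103),(28,101),(28,99),(28,97))])
f=r.grab_frame("wrist"); save(f,"w9.png",1)
E
```

```text
grasp bay [ 28.2 -37.9 103.9] F bay [ 1.  -0.2 -1.8] 0.6905920198118439 0.007602921211938695
[0.02, 0.02, 0.2, 0.01, 0.07, 0.08]
[0.01, 0.28, 0.09, 0.01, 0.07, 0.08]
[0.01, 0.46, 0.17, 0.01, 0.07, 0.08]
[0.01, 0.65, 0.25, 0.01, 0.07, 0.08]
```

View pics/w9.png

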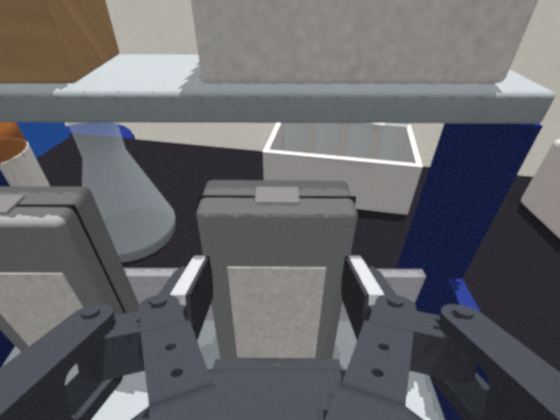

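Call:
apply_moves(targets=[[[-1,0,0.18,0.08,0,0,0],[-1,0,0.28,0.1,0,0,0],[-1,0,0.4,0.15,0,0,0],[-1,0,0.4,0.15,0,0,0]]])

```text
clock: 13.65
eef_pos: [661.0, -229.4, 93.8]
tcp_rot: [-1.969, -0.002, -1.377]
contact_force: [-2.5, 1.6, 6.3]
opening: 0.692
```

```bash
python3 - <<'E'
from h import *
gb()
rows([(B2W([x,-38,z]),toolR(BY,67),19) for x,z in((28,99),(28,98),(28,97),(31,99),(34,99))])
E
```

```text
grasp bay [ 28.4 -38.  101.2] F bay [-2.2  2.   6.3] 0.6919461915171692 0.004528345673789123
[0.0, 0.22, 0.05, -0.2, 0.07, 0.13]
[0.0, 0.32, 0.09, -0.2, 0.07, 0.13]
[0.0, 0.41, 0.13, -0.2, 0.07, 0.13]
[0.0, 0.11, 0.32, -0.2, 0.07, 0.13]
[0.0, -0.01, 0.6, -0.2, 0.07, 0.13]
```

Call:
apply_moves(targets=[[[-1,0,0.0,0.1,0,0,0],[-1,0,-0.05,0.3,0,0,0],[-1,0,-0.1,0.45,0,0,0],[-1,0,-0.1,0.45,0,0,0]]])

```text
clock: 14.05
eef_pos: [666.3, -228.5, 95.0]
tcp_rot: [-1.964, -0.003, -1.376]
contact_force: [-2.9, 2.2, 9.7]
opening: 0.698
```

```bash
python3 - <<'E'
from h import *
gb()
rows([(B2W([x,-38,z]),toolR(BY,67),19) for x,z in((32,101),(34,101),(36,101))])
E
```

```text
grasp bay [ 33.8 -38.1 102.3] F bay [-2.4  2.7  9.7] 0.6975168053307603 0.00257043881557624
[-0.01, 0.2, -0.11, -0.44, 0.09, 0.19]
[-0.0, 0.13, 0.07, -0.44, 0.09, 0.19]
[-0.0, 0.05, 0.26, -0.44, 0.09, 0.19]
```

```bash
python3 - <<'E'
from h import *
s=r.sense(); f=r.grab_frame("wrist"); save(f,"w10.png")
g=cv2.cvtColor(f["pixels"],cv2.COLOR_RGB2GRAY).astype(int)
for a,b in((215,250),(305,340),(10,60)): print(a,[ (v,int(x)) for v,x in zip(range(150,262,2),g[150:262:2,a:b].mean(1))])
o=cv2.cvtColor(cv2.imread("pics/w7.png"),cv2.COLOR_BGR2GRAY).astype(int)
print("w7",[ (v,int(x)) for v,x in zip(range(172,240,2),o[172:240:2,215:250].mean(1))])
print(boxpix(f,s))
print(proj(f,B2W([17,80,140]),s),proj(f,B2W([45,80,140]),s),proj(f,B2W([17,-38,140]),s),proj(f,B2W([45,-38,140]),s))
E
```

```text
215 [(150, 131), (152, 64), (154, 44), (156, 44), (158, 43), (160, 44), (162, 44), (164, 43), (166, 44), (168, 43), (170, 43), (172, 43), (174, 44), (176, 44), (178, 44), (180, 56), (182, 101), (184, 106), (186, 106), (188, 106), (190, 106), (192, 102), (194, 59), (196, 106), (198, 123), (200, 123), (202, 124), (204, 125), (206, 128), (208, 126), (210, 112), (212, 100), (214, 91), (216, 89), (218, 89), (220, 90), (222, 90), (224, 90), (226, 89), (228, 90), (230, 89), (232, 90), (234, 90), (236, 90), (238, 90), (240, 90), (242, 89), (244, 90), (246, 90), (248, 90), (250, 89), (252, 89), (254, 89), (256, 90), (258, 90), (260, 89)]
305 [(150, 135), (152, 135), (154, 137), (156, 176), (158, 236), (160, 198), (162, 138), (164, 131), (166, 133), (168, 133), (170, 133), (172, 133), (174, 133), (176, 133), (178, 133), (180, 132), (182, 116), (184, 106), (186, 106), (188, 106), (190, 106), (192, 105), (194, 74), (196, 85), (198, 123), (200, 123), (202, 123), (204, 123), (206, 125), (208, 128), (210, 115), (212, 103), (214, 92), (216, 88), (218, 88), (220, 88), (222, 88), (224, 89), (226, 89),
[... 873 characters left out ...]
178, 57), (180, 158), (182, 192), (184, 193), (186, 193), (188, 193), (190, 193), (192, 193), (194, 175), (196, 91), (198, 180), (200, 193), (202, 193), (204, 193), (206, 192), (208, 186), (210, 177), (212, 163), (214, 135), (216, 104), (218, 85), (220, 84), (222, 85), (224, 84), (226, 84), (228, 84), (230, 84), (232, 84), (234, 84), (236, 84), (238, 84)]
[array([195., 218.]), array([361., 217.]), array([206., 179.]), array([349., 179.])]
(np.float64(-27.93578541836672), np.float64(225.2426186966924)) (np.float64(17.176770966338495), np.float64(185.30298153783943)) (np.float64(277.67164615359883), np.float64(226.25990023856784)) (np.float64(277.6851528720733), np.float64(186.14794903403447))
```

Call:
apply_moves(targets=[[[0.3,0,0,-0.2,0,0,0],[0.6,0,0,-0.2,0,0,0],[1,0,0,-0.2,0,0,0],[1,0,0,-0.2,0,0,0],[1,0,0,-0.2,0,0,0]]])

```text
clock: 14.6
eef_pos: [664.5, -228.8, 95.7]
tcp_rot: [-1.965, -0.002, -1.376]
contact_force: [0.5, 0.9, 0.5]
opening: 1.001
```

```bash
cat >> h.py <<'E'
def prof(f,a,b,v0,v1):
    g=cv2.cvtColor(f["pixels"],cv2.COLOR_RGB2GRAY).astype(int); print(a,v0,[int(x) for x in g[v0:v1:2,a:b].mean(1)])
E
python3 - <<'E'
from h import *
gb(); s=r.sense(); f=r.grab_frame("wrist"); save(f,"w11.png")
prof(f,215,250,160,250); prof(f,10,60,180,240); prof(f,305,340,160,250)
print(boxpix(f,s))
E
```

```text
grasp bay [ 31.9 -38.1 103. ] F bay [0.7 0.8 0.5] 1.0011072785184087 0.0022305859577745352
215 160 [42, 42, 42, 41, 42, 42, 42, 42, 42, 41, 42, 42, 42, 42, 42, 42, 44, 70, 107, 120, 120, 120, 121, 121, 121, 121, 117, 99, 87, 97, 115, 125, 157, 189, 191, 187, 179, 166, 149, 126, 103, 87, 80, 79, 79]
10 180 [104, 106, 108, 109, 107, 102, 103, 109, 119, 121, 119, 118, 117, 100, 48, 110, 119, 119, 120, 144, 172, 173, 161, 144, 119, 93, 79, 78, 78, 78]
305 160 [182, 130, 127, 129, 129, 129, 129, 129, 129, 129, 129, 129, 129, 129, 129, 129, 129, 123, 118, 120, 120, 121, 121, 120, 121, 121, 118, 104, 86, 94, 112, 122, 149, 186, 193, 189, 182, 170, 153, 131, 108, 89, 81, 79, 79]
[array([195., 218.]), array([361., 217.]), array([206., 179.]), array([349., 179.])]
```

```bash
python3 - <<'E'
from h import *
s=r.sense(); f=r.grab_frame("wrist")
def hyp(c,y,pit=0,zb=30,yawd=0):
    # rotate about bottom edge: pit>0 leans to rear (pivot rear-bottom), <0 leans to front
    Q=Ro.from_euler('zy',[yawd,pit],degrees=True).as_matrix(); piv=np.array([14 if pit>0 else -14,0,-55.])
    return [tuple(np.round(proj(f,B2W(np.array([c,y,zb+55])+piv+Q@(np.array(q)-piv)),s),0)) for q in((-14,33,55),(-14,-33,55),(14,33,55),(14,-33,55))]
for c in (31,26,21,16): print(c,*hyp(c,-38))
print(*hyp(31,-38,-5)); print(*hyp(31,-38,5)); print(*hyp(31,-38,0,40))
print("nb",*hyp(31,81))
g=cv2.cvtColor(f["pixels"],cv2.COLOR_RGB2GRAY).astype(int)
for v in (200,206,228,236,250,262): print(v,[int(x) for x in g[v,180:380:4]])
cv2.imwrite("pics/w11.png",f["pixels"][:,:,::-1])
e=cv2.Canny(g.astype(np.uint8),40,100)
for l in cv2.HoughLinesP(e[:300],1,np.pi/180,30,minLineLength=40,maxLineGap=6)[:,0]: print(l.tolist(),end=' ')
E
```

```text
31 (np.float64(193.0), np.float64(224.0)) (np.float64(362.0), np.float64(225.0)) (np.float64(206.0), np.float64(185.0)) (np.float64(350.0), np.float64(185.0))
26 (np.float64(191.0), np.float64(233.0)) (np.float64(365.0), np.float64(233.0)) (np.float64(204.0), np.float64(191.0)) (np.float64(352.0), np.float64(192.0))
21 (np.float64(188.0), np.float64(242.0)) (np.float64(367.0), np.float64(242.0)) (np.float64(202.0), np.float64(198.0)) (np.float64(354.0), np.float64(198.0))
16 (np.float64(185.0), np.float64(251.0)) (np.float64(370.0), np.float64(252.0)) (np.float64(200.0), np.float64(205.0)) (np.float64(356.0), np.float64(205.0))
(np.float64(188.0), np.float64(242.0)) (np.float64(367.0), np.float64(243.0)) (np.float64(201.0), np.float64(193.0)) (np.float64(354.0), np.float64(194.0))
(np.float64(197.0), np.float64(205.0)) (np.float64(358.0), np.float64(206.0)) (np.float64(209.0), np.float64(175.0)) (np.float64(346.0), np.float64(175.0))
(np.float64(189.0), np.float64(204.0)) (np.float64(366.0), np.float64(204.0)) (np.float64(203.0), np.float64(166.0)) (np.float64(353.0), np.float64(166.
[... 1754 characters left out ...]
, 223] [522, 177, 548, 127] [123, 149, 173, 214] [314, 156, 423, 166] [135, 141, 342, 162] [224, 293, 327, 293] [196, 220, 251, 220] [445, 125, 546, 125] [114, 54, 196, 54] [9, 188, 79, 188] [317, 246, 361, 246] [70, 208, 114, 299] [501, 97, 559, 97] [13, 279, 58, 279] [85, 191, 129, 295] [511, 78, 544, 0] [481, 253, 517, 188] [205, 198, 263, 198] [53, 95, 128, 95] [523, 199, 555, 146] [65, 207, 100, 276] [9, 276, 56, 276] [222, 244, 308, 247] [61, 87, 114, 55] [102, 0, 116, 50] [24, 143, 46, 183] [19, 207, 69, 208] [348, 299, 362, 241] [136, 95, 176, 95] [411, 127, 424, 169] [272, 152, 344, 158] [511, 77, 543, 1] [190, 248, 203, 299] [517, 71, 559, 92] [431, 170, 447, 126] [189, 0, 196, 63]
```

The box now stands upright about 5 mm short of the rail: its edges fit c≈21, while the neighbour's fit c≈26. The bay frame is therefore about 4 mm off in x. I'll retreat, close the fingers and push the box home at a low point.

Call:
apply_moves(targets=[[[1,0,0,-2,0,0,0],[1,0,0,-5,0,0,0],[1,0,0,-8,0,0,0],[1,0,0,-9,0,0,0],[-1,0,0,-9,-8,0,0],[-1,0,0,-9,-16,0,0],[-1,0,0,-9,-17,0,0],[-1,0,0,-9,-17,0,0]]], newtons=40)

```text
clock: 15.5
eef_pos: [584.7, -245.0, 132.4]
tcp_rot: [-2.259, -0.006, -1.374]
contact_force: [0.1, -0.3, -0.7]
opening: 0.331
```

```bash
python3 - <<'E'
from h import *
gb(); s=r.sense(); print(s["eef_pos"],s["tcp_rot"])
rows([(B2W([x,-38,z]),toolR(BY,50),0) for x,z in((-50,90),(-22,55),(-22,42),(-8,42),(2,42),(6,42),(9,42))])
E
```

```text
grasp bay [-46.6 -38.7 144.5] F bay [ 0.1 -0.3 -0.7] 0.33123174388133847 0.08527298545653655
[ 584.71031292 -244.99832364  132.44122087] [-2.25902962 -0.00620325 -1.37445691]
[-0.11, 4.42, 1.3, -0.57, -0.04, 0.43]
[-0.11, 5.35, 5.69, -0.57, -0.04, 0.43]
[-0.12, 6.35, 6.51, -0.57, -0.04, 0.43]
[-0.12, 5.46, 7.6, -0.57, -0.04, 0.43]
[-0.11, 4.83, 8.37, -0.57, -0.04, 0.43]
[-0.11, 4.57, 8.68, -0.57, -0.04, 0.43]
[-0.11, 4.38, 8.91, -0.57, -0.04, 0.43]
```

Call:
apply_moves(targets=[[[-1,0,4.4,1.3,-0.6,0,0.4],[-1,0,4.4,1.3,-0.6,0,0.4],[-1,-0.1,5.3,5.7,-0.6,0,0.4],[-1,-0.1,6.3,6.5,-0.6,0,0.4],[-1,-0.1,6.3,6.5,-0.6,0,0.4],[-1,-0.1,5.5,7.6,-0.6,0,0.4],[-1,-0.1,5.5,7.6,-0.6,0,0.4]]])

```text
clock: 16.2
eef_pos: [609.8, -240.2, 43.3]
tcp_rot: [-2.267, -0.002, -1.379]
contact_force: [-0.1, -0.0, 0.0]
opening: 0.001
```

```bash
python3 - <<'E'
from h import *
gb(); s=r.sense()
rows([(B2W([x,-38,42]),toolR(BY,50),0) for x in (-8,-4,-1,2,5,8)])
f=r.grab_frame("wrist"); save(f,"w12.png")
prof(f,200,240,60,320); prof(f,320,350,60,320)
E
```

```text
grasp bay [-21.  -38.8  55.4] F bay [-0.1 -0.   0. ] 0.0006957052875720618 0.020950709905445015
[-0.08, 0.2, -0.04, -0.1, -0.06, 0.08]
[-0.08, -0.06, 0.27, -0.1, -0.06, 0.08]
[-0.08, -0.25, 0.5, -0.1, -0.06, 0.08]
[-0.08, -0.45, 0.73, -0.1, -0.06, 0.08]
[-0.08, -0.64, 0.96, -0.1, -0.06, 0.08]
[-0.08, -0.83, 1.19, -0.1, -0.06, 0.08]
200 60 [176, 169, 159, 144, 122, 99, 81, 74, 73, 72, 72, 73, 73, 72, 73, 73, 72, 73, 73, 73, 73, 73, 73, 73, 73, 73, 73, 73, 73, 73, 73, 73, 73, 73, 74, 90, 101, 99, 94, 94, 95, 93, 94, 94, 94, 94, 93, 94, 94, 94, 94, 95, 95, 95, 94, 94, 95, 94, 94, 95, 95, 96, 95, 94, 95, 96, 103, 104, 105, 105, 106, 106, 106, 106, 107, 108, 108, 109, 108, 109, 109, 109, 108, 109, 117, 135, 138, 138, 137, 138, 138, 138, 137, 137, 136, 136, 136, 136, 137, 137, 138, 149, 180, 203, 209, 209, 209, 209, 210, 210, 210, 210, 210, 210, 210, 208, 200, 195, 178, 156, 145, 133, 110, 81, 71, 69, 67, 64, 62, 59]
320 60 [176, 171, 161, 147, 126, 102, 83, 74, 73, 72, 73, 72, 72, 72, 73, 73, 73, 73, 73, 73, 73, 73, 73, 73, 72, 73, 73, 73, 73, 73, 73, 73, 73, 72, 73, 81, 88, 87, 85, 85, 86, 84, 84, 84, 84, 84, 83, 84, 84, 85, 85, 84, 84, 85, 85, 85, 84, 84, 85, 85, 86, 86, 87, 89, 89, 90, 100, 102, 103, 104, 105, 107, 108, 109, 110, 111, 111, 112, 113, 114, 116, 117, 118, 120, 124, 135, 136, 136, 136, 135, 135, 135, 135, 136, 136, 136, 136, 136, 136, 155, 194, 209, 209, 209, 208, 209, 209, 209, 209, 209, 209, 210, 210, 210, 210, 211, 211, 210, 204, 182, 167, 152, 125, 83, 67, 61, 58, 57, 57, 58]
```

Call:
apply_moves(targets=[[[-1,-0.1,-0.05,0.25,0,0,0],[-1,-0.1,-0.25,0.5,0,0,0],[-1,-0.1,-0.45,0.75,0,0,0],[-1,-0.1,-0.65,0.95,0,0,0],[-1,-0.1,-0.65,0.95,0,0,0]]])

```text
clock: 16.75
eef_pos: [620.6, -236.9, 42.2]
tcp_rot: [-2.267, -0.002, -1.378]
contact_force: [0.9, 0.6, 0.1]
opening: -0.001
```

```bash
python3 - <<'E'
from h import *
gb(); s=r.sense()
f=r.grab_frame("wrist"); save(f,"w13.png")
prof(f,200,240,40,100);prof(f,200,240,200,240)
rows([(B2W([x,-38,42]),toolR(BY,50),0) for x in (5,8,11,14)])
for v in (227,229,231):print((Ro.from_euler('z',-BY).as_matrix()@(onz(f,220,v,30,s)-BO)).round(1))
E
```

```text
grasp bay [ -9.7 -37.6  54.4] F bay [1.  0.4 0.1] -0.0009650648180862919 0.006078016088640758
200 40 [87, 109, 116, 116, 116, 117, 116, 116, 117, 110, 73, 63, 106, 117, 117, 118, 131, 165, 180, 173, 164, 152, 132, 110, 88, 76, 74, 74, 74, 74]
200 200 [96, 96, 102, 105, 105, 105, 106, 106, 106, 107, 107, 107, 108, 108, 109, 110, 109, 110, 110, 111]
[0.05, -0.02, 0.04, -0.08, -0.05, 0.12]
[0.05, -0.21, 0.27, -0.08, -0.05, 0.12]
[0.05, -0.4, 0.5, -0.08, -0.05, 0.12]
[0.05, -0.6, 0.73, -0.08, -0.05, 0.12]
[26.3 -2.1 30. ]
[24.9 -2.2 30. ]
[23.4 -2.4 30. ]
```

Call:
apply_moves(targets=[[[-1,0,-0.2,0.25,0,0,0],[-1,0,-0.4,0.5,0,0,0],[-1,0,-0.6,0.75,0,0,0],[-1,0,-0.6,0.75,0,0,0]]])

```text
clock: 17.2
eef_pos: [630.3, -234.9, 42.0]
tcp_rot: [-2.267, -0.002, -1.378]
contact_force: [-0.4, 0.0, 0.3]
opening: 0.003
```

```bash
python3 - <<'E'
from h import *
gb(); s=r.sense()
f=r.grab_frame("wrist"); save(f,"w14.png")
prof(f,200,240,40,120)
rows([(B2W([x,-38,42]),toolR(BY,50),0) for x in (14,17,20)])
E
```

```text
grasp bay [  0.1 -37.5  54.2] F bay [-0.4  0.1  0.3] 0.002821797356342278 0.007809189334305349
200 40 [41, 42, 42, 42, 42, 42, 53, 99, 112, 119, 120, 120, 120, 120, 120, 120, 120, 114, 63, 57, 113, 121, 121, 121, 122, 142, 174, 183, 174, 167, 155, 134, 111, 89, 77, 76, 77, 77, 77, 77]
[0.05, 0.02, -0.04, -0.09, -0.04, 0.13]
[0.05, -0.17, 0.19, -0.09, -0.04, 0.13]
[0.05, -0.36, 0.42, -0.09, -0.04, 0.13]
```

```bash
python3 - <<'E'
from h import *
s0=r.sense(); f=r.grab_frame("wrist")
P=[(609.8,-240.2,43.3),(620.6,-236.9,42.2),(630.3,-234.9,42.0)]
Ri=Ro.from_euler('z',-BY).as_matrix()
pic=[]
for n,p in zip((12,13,14),P):
    s=dict(s0); s["eef_pos"]=np.array(p); s["tcp_rot"]=np.array([-2.267,-.002,-1.378])
    g=cv2.cvtColor(cv2.imread(f"pics/w{n}.png"),cv2.COLOR_BGR2GRAY).astype(int)
    for a,b in((205,235),(322,348)):
        q=g[:330,a:b].mean(1); d=np.diff(q); d=np.convolve(d,[1,1,1],'same')
        pk=[(i,int(d[i])) for i in range(2,327) if abs(d[i])>6 and abs(d[i])==abs(d[max(0,i-4):i+5]).max()]
        print(n,a,pk)
    # what rows: candidates
    B=lambda x,z:proj(f,B2W([x,-38,z]),s)[1]
    print("ray rows: topfront x17/x12/x7 z140:",[round(B(x,140)) for x in(17,12,7)],"bottom z30:",[round(B(x,30)) for x in(17,12,7,27)], "tip",proj(f,p,s))
E
```

```text
12 205 [(16, -88), (26, 50), (44, -34), (57, 42), (68, -34), (129, 23), (190, 7), (228, 22), (263, 41), (297, -28), (304, -58), (319, 7)]
12 322 [(21, -109), (44, -38), (56, 44), (68, -34), (130, 10), (191, 11), (228, 11), (258, 53), (304, -66), (319, 7)]
ray rows: topfront x17/x12/x7 z140: [57, 65, 74] bottom z30: [225, 232, 239, 212] tip (np.float64(277.4742416458273), np.float64(248.2578123835533))
13 205 [(20, -90), (39, 52), (59, -57), (73, 43), (85, -33), (147, 30), (203, 6), (243, 23), (281, 45), (297, -28), (304, -58), (319, 7)]
13 322 [(26, -108), (39, -14), (63, 56), (73, 41), (85, -34), (147, 27), (243, 19), (276, 53), (304, -67), (319, 9)]
ray rows: topfront x17/x12/x7 z140: [73, 82, 92] bottom z30: [240, 247, 255, 226] tip (np.float64(277.4742416458271), np.float64(248.25781238355322))
14 205 [(24, -88), (52, 54), (75, -72), (90, 40), (102, -34), (165, 41), (258, 26), (297, 21), (304, -58), (319, 6)]
14 322 [(31, -112), (52, -17), (79, 71), (91, 41), (103, -34), (165, 43), (258, 24), (292, 50), (304, -68), (323, 8)]
ray rows: topfront x17/x12/x7 z140: [91, 101, 112] bottom z30: [255, 262, 270, 240] tip (np.float64(277.4742416458273), np.float64(248.25781238355333))
```

Call:
apply_moves(targets=[[[-1,0,-0.1,0.1,0,0,0],[-1,0,-0.2,0.25,0,0,0],[-1,0,-0.2,0.25,0,0,0]]])

```text
clock: 17.6
eef_pos: [633.2, -234.3, 41.8]
tcp_rot: [-2.267, -0.002, -1.378]
contact_force: [-0.1, -0.0, -0.7]
opening: -0.002
```

```bash
cat >> h.py <<'E'
def peaks(f,a,b,th=6,v1=330):
    g=cv2.cvtColor(f["pixels"],cv2.COLOR_RGB2GRAY).astype(int)
    q=g[:v1,a:b].mean(1); d=np.convolve(np.diff(q),[1,1,1],'same')
    print(a,[(i,int(d[i])) for i in range(2,v1-3) if abs(d[i])>th and abs(d[i])==abs(d[max(0,i-4):i+5]).max()])
E
python3 - <<'E'
from h import *
gb(); s=r.sense()
f=r.grab_frame("wrist"); save(f,"w15.png")
peaks(f,205,235);peaks(f,322,348)
B=lambda x,y,z:[int(round(v)) for v in proj(f,B2W([x,y,z]),s)]
print("mine top/bottom x17",B(17,-38,140),B(17,-38,30),"x7",B(7,-38,140),B(7,-38,30))
print("nb",B(17,50,140),B(17,50,30),B(17,116,140),B(17,116,30))
for a in (5,40,75): peaks(f,a,a+25)
rows([(B2W([x,-38,42]),toolR(BY,50),0) for x in (17,20,23)])
E
```

```text
grasp bay [  3.1 -37.5  54. ] F bay [-0.1 -0.  -0.7] -0.002055066939602282 0.0032531753091551417
205 [(25, -89), (57, 58), (84, 76), (96, 43), (110, -33), (171, 45), (262, 27), (297, -13), (305, -37), (319, 7)]
322 [(32, -105), (57, -17), (81, -77), (97, 42), (109, -33), (171, 46), (263, 25), (297, 30), (304, -67), (320, 7)]
mine top/bottom x17 [280, 97] [278, 259] x7 [281, 118] [278, 275]
nb [-7, 96] [127, 259] [-223, 95] [13, 259]
5 [(3, -11), (13, -6), (52, 47), (74, -27), (164, 51), (247, -8), (257, 37), (297, 50)]
40 [(7, -6), (189, 6), (198, 7), (257, 52), (298, 52)]
75 [(11, -8), (21, 9), (149, -9), (227, 6), (235, 7), (243, 6), (258, 52), (290, 18), (297, 25)]
[0.06, 0.02, -0.06, -0.08, -0.04, 0.13]
[0.06, -0.17, 0.17, -0.08, -0.04, 0.13]
[0.06, -0.36, 0.4, -0.08, -0.04, 0.13]
```

Call:
apply_moves(targets=[[[-1,0,-0.1,0.1,0,0,0],[-1,0,-0.2,0.2,0,0,0],[-1,0,-0.2,0.25,0,0,0],[-1,0,-0.2,0.25,0,0,0]]])

```text
clock: 18.05
eef_pos: [636.3, -233.6, 41.7]
tcp_rot: [-2.268, -0.002, -1.378]
contact_force: [-0.0, -0.1, -0.2]
opening: 0.0
```

```bash
python3 - <<'E'
from h import *
gb(); s=r.sense()
f=r.grab_frame("wrist"); save(f,"w16.png")
peaks(f,205,235);peaks(f,322,348)
B=lambda x,y,z:[int(round(v)) for v in proj(f,B2W([x,y,z]),s)]
print("mine top/bottom x17",B(17,-38,140),B(17,-38,30),"x7",B(7,-38,140),B(7,-38,30))
for a in (40,75): peaks(f,a,a+25)
rows([(B2W([x,-38,42]),toolR(BY,50),0) for x in (20,22,24,26)])
E
```

```text
grasp bay [  6.3 -37.4  53.9] F bay [-0.1 -0.1 -0.2] 0.0003922143260546901 0.0037488674200984984
205 [(26, -91), (62, 57), (86, -81), (102, 41), (117, -33), (177, 50), (267, 29), (297, -13), (304, -28), (319, 7)]
322 [(34, -111), (62, -17), (90, 76), (103, 41), (115, -33), (178, 50), (268, 26), (297, -10), (305, -56), (319, 12)]
mine top/bottom x17 [281, 103] [278, 264] x7 [281, 125] [279, 280]
40 [(8, -7), (197, 6), (203, 8), (212, 6), (219, 6), (262, 53), (304, 48)]
75 [(12, -8), (23, 9), (28, 10), (152, -11), (161, -7), (241, 7), (247, 7), (262, 52), (296, 22), (303, 19)]
[0.06, 0.03, -0.08, -0.08, -0.04, 0.13]
[0.06, -0.1, 0.07, -0.08, -0.04, 0.13]
[0.06, -0.23, 0.22, -0.08, -0.04, 0.13]
[0.06, -0.36, 0.38, -0.08, -0.04, 0.13]
```

Call:
apply_moves(targets=[[[-1,0,-0.1,0.1,0,0,0],[-1,0,-0.2,0.2,0,0,0],[-1,0,-0.3,0.3,0,0,0],[-1,0,-0.3,0.3,0,0,0]]])

```text
clock: 18.5
eef_pos: [640.6, -232.8, 42.2]
tcp_rot: [-2.267, -0.002, -1.378]
contact_force: [-0.8, 0.1, 0.3]
opening: 0.003
```

```bash
python3 - <<'E'
from h import *
gb(); s=r.sense()
f=r.grab_frame("wrist"); save(f,"w17.png")
peaks(f,205,235);peaks(f,322,348)
for a in (40,75): peaks(f,a,a+25)
g=cv2.cvtColor(f["pixels"],cv2.COLOR_RGB2GRAY).astype(int)
print([int(x) for x in g[240:340:3,279]]);print([int(x) for x in g[240:340:3,268]])
rows([(B2W([x,-38,42]),toolR(BY,50),0) for x in (24,26,28)])
E
```

```text
grasp bay [ 10.7 -37.4  54.4] F bay [-0.7  0.2  0.3] 0.0028584048451951944 0.002544602935822125
205 [(28, -92), (70, 55), (96, -82), (113, 39), (126, -32), (187, 49), (275, 29), (297, -14), (304, -29), (320, 7)]
322 [(37, -105), (70, -18), (100, 76), (114, 47), (126, -33), (188, 57), (275, 29), (304, -34), (323, 7)]
40 [(11, -6), (212, 7), (221, 6), (229, 7), (270, 55), (312, 49)]
75 [(14, -10), (30, 10), (157, -16), (165, -18), (173, 16), (249, 8), (257, 6), (270, 57), (304, 28)]
[126, 130, 133, 129, 74, 51, 51, 84, 75, 75, 81, 78, 75, 77, 75, 74, 70, 67, 68, 65, 63, 42, 44, 46, 48, 50, 48, 46, 40, 44, 48, 47, 46, 51]
[132, 129, 128, 131, 147, 151, 156, 223, 224, 225, 225, 225, 225, 224, 225, 224, 200, 121, 77, 79, 76, 77, 70, 57, 48, 40, 42, 41, 41, 50, 49, 53, 54, 57]
[0.07, 0.08, -0.08, -0.08, -0.03, 0.14]
[0.07, -0.05, 0.07, -0.08, -0.03, 0.14]
[0.07, -0.18, 0.22, -0.08, -0.03, 0.14]
```

Call:
apply_moves(targets=[[[-1,0,-0.1,0.1,0,0,0],[-1,0,-0.2,0.2,0,0,0],[-1,0,-0.3,0.3,0,0,0],[-1,0,-0.3,0.3,0,0,0]]])

```text
clock: 18.95
eef_pos: [644.8, -231.9, 42.5]
tcp_rot: [-2.268, -0.002, -1.378]
contact_force: [-0.1, -0.2, 0.2]
opening: -0.001
```

```bash
python3 - <<'E'
from h import *
gb(); s=r.sense()
f=r.grab_frame("wrist"); save(f,"w18.png")
peaks(f,205,235);peaks(f,322,348)
for a in (40,75): peaks(f,a,a+25)
rows([(B2W([x,-38,42]),toolR(BY,50),0) for x in (28,30,32)])
E
```

```text
grasp bay [ 14.9 -37.3  54.7] F bay [-0.2 -0.2  0.2] -0.0014622560762700592 0.0038253634032281666
205 [(30, -95), (76, 56), (83, 11), (105, 78), (121, 25), (133, -32), (194, 53), (282, 31), (304, -29), (319, 7)]
322 [(41, -104), (76, -20), (83, 12), (102, -80), (125, 24), (131, -32), (194, 65), (282, 31), (304, -33), (319, 12)]
40 [(13, -6), (225, 7), (230, 6), (239, 7), (277, 57), (320, 48)]
75 [(16, -12), (31, 9), (40, 9), (161, -20), (169, -26), (179, 25), (259, 7), (264, 7), (277, 56), (312, 32)]
[0.07, 0.12, -0.08, -0.07, -0.03, 0.15]
[0.07, -0.01, 0.07, -0.07, -0.03, 0.15]
[0.07, -0.14, 0.23, -0.07, -0.03, 0.15]
```

Call:
apply_moves(targets=[[[-1,0,-0.1,0.1,0,0,0],[-1,0,-0.2,0.25,0,0,0],[-1,0,-0.2,0.25,0,0,0]]])

```text
clock: 19.3
eef_pos: [647.3, -231.4, 42.0]
tcp_rot: [-2.269, -0.002, -1.378]
contact_force: [-6.6, -1.1, 2.8]
opening: 0.002
```

```bash
python3 - <<'E'
from h import *
gb(); s=r.sense()
f=r.grab_frame("wrist"); save(f,"w19.png")
peaks(f,205,235);peaks(f,322,348)
for a in (40,75): peaks(f,a,a+25)
rows([(B2W([x,-38,42]),toolR(BY,50),0) for x in (31,32,33,34)])
E
```

```text
grasp bay [ 17.5 -37.2  54.2] F bay [-6.7  0.2  2.8] 0.0016824534883958576 0.0028971177796389106
205 [(30, -91), (70, 57), (85, 11), (93, -79), (120, -18), (187, 51), (284, 29), (304, -30), (319, 7)]
322 [(41, -108), (70, -19), (86, 13), (93, -78), (120, -19), (188, 62), (284, 31), (304, -34), (320, 11)]
40 [(13, -6), (235, 8), (247, 8), (281, 56), (325, 50)]
75 [(17, -11), (30, 9), (36, 9), (163, -23), (171, -29), (183, 37), (193, -13), (262, 7), (269, 8), (281, 56), (317, 38)]
[0.07, 0.07, -0.08, -0.01, -0.05, 0.12]
[0.07, 0.0, -0.0, -0.01, -0.05, 0.12]
[0.07, -0.06, 0.08, -0.01, -0.05, 0.12]
[0.07, -0.13, 0.15, -0.01, -0.05, 0.12]
```

Call:
apply_moves(targets=[[[-1,0.05,0,0.1,0,0,0.1],[-1,0.05,-0.1,0.2,0,0,0.1],[-1,0.05,-0.1,0.2,0,0,0.1]]])

```text
clock: 19.65
eef_pos: [647.7, -231.4, 41.3]
tcp_rot: [-2.27, 0.0, -1.381]
contact_force: [-21.0, -1.8, 14.2]
opening: -0.002
```

```bash
python3 - <<'E'
from h import *
gb(); s=r.sense()
f=r.grab_frame("wrist"); save(f,"w20.png")
peaks(f,205,235);peaks(f,322,348)
for a in (40,75): peaks(f,a,a+25)
B=lambda x,y,z:[int(round(v)) for v in proj(f,B2W([x,y,z]),s)]
print("pred x17 top front, rear, bottom",B(17,-38,140),B(45,-38,140),B(17,-38,30), "x22",B(22,-38,140),B(50,-38,140),B(22,-38,30))
E
```

```text
grasp bay [ 17.9 -37.3  53.5] F bay [-21.    2.3  14.2] -0.0020701401897101146 0.003976262151409728
205 [(30, -94), (71, 58), (85, 11), (99, 78), (124, -18), (190, 56), (283, 32), (304, -30), (319, 8)]
322 [(40, -109), (71, -19), (85, 13), (95, -79), (123, -18), (190, 63), (283, 34), (304, -33), (322, 9)]
40 [(13, -6), (236, 7), (238, 7), (248, 9), (282, 57), (326, 51)]
75 [(16, -11), (33, 10), (43, 9), (163, -23), (171, -31), (183, 45), (193, -15), (268, 8), (282, 57), (318, 40)]
pred x17 top front, rear, bottom [281, 129] [280, 70] [279, 283] x22 [280, 117] [280, 62] [279, 274]
```

Firm stop at 21 N. The box's bottom edge is now level with the neighbour's, and its top edges sit where the flush pose predicts. Retreating to check that it stays.

Call:
apply_moves(targets=[[[-1,0,0,-0.5,0,0,0],[-1,0,0,-2,0,0,0],[-1,0,0,-5,0,0,0],[-1,0,0,-9,0,0,0],[-1,0,0,-13,0,0,0],[-1,0,0,-14,0,0,0],[-1,0,0,-14,0,0,0]]])

```text
clock: 20.4
eef_pos: [542.4, -252.7, 132.8]
tcp_rot: [-2.269, -0.002, -1.382]
contact_force: [-0.1, -0.2, -0.8]
opening: -0.002
```

```bash
python3 - <<'E'
from h import *
gb(); s=r.sense(); print(s["qpos"])
f=r.grab_frame("wrist"); save(f,"w21.png")
B=lambda x,y,z:[int(round(v)) for v in proj(f,B2W([x,y,z]),s)]
print("pred mine FT,RT,FB",B(17,-55,140),B(45,-55,140),B(17,-55,30)); print("nb",B(17,50,140),B(17,50,30),B(17,116,140),B(17,116,30), B(17,-5,140),B(17,-71,140))
c=B(17,-22,140)[0],B(17,-58,140)[0]; print(c)
for u in c: peaks(f,u-8,u+8)
u=B(17,90,140)[0]; u2=B(17,70,140)[0]
for q in (u,u2): 
  if q>12: peaks(f,q-6,q+6)
g=cv2.cvtColor(f["pixels"],cv2.COLOR_RGB2GRAY).astype(np.uint8)
e=cv2.Canny(g,30,80)
print(sorted(l.tolist() for l in cv2.HoughLinesP(e[:320],1,np.pi/360,25,minLineLength=22,maxLineGap=4)[:,0]))
E
```

```text
grasp bay [-89.6 -38.1 145. ] F bay [-0.1 -0.1 -0.8] -0.0018183806468702894 0.045300992573853366
[-0.86343323  0.36017679  2.24338877  1.56721774  0.72699932 -0.84077265]
pred mine FT,RT,FB [301, 126] [299, 100] [294, 215]
nb [149, 126] [185, 215] [54, 126] [117, 215] [229, 126] [324, 126]
(253, 305)
245 [(41, 23), (50, -33), (66, -40), (105, 54), (125, 52), (131, -61), (158, 45), (215, 58), (238, 57), (262, -89), (275, 20), (287, -21), (298, 13), (317, -8)]
297 [(41, 22), (50, -33), (65, 109), (104, -15), (125, 56), (131, -61), (158, 28), (215, 45), (235, 63), (262, -65), (278, -34), (298, 10), (317, -8)]
85 [(41, 50), (50, -31), (65, -39), (90, 9), (102, 58), (122, 58), (128, -63), (156, 31), (168, -10), (177, -12), (248, 18), (258, 18), (267, 17), (280, -100)]
114 [(41, 50), (50, -34), (66, -13), (102, 41), (114, -25), (122, 59), (128, -64), (156, 62), (201, -9), (213, 41), (235, 62), (280, -100)]
[[0, 50, 35, 50], [0, 71, 28, 107], [0, 207, 39, 179], [1, 67, 40, 120], [1, 210, 24, 191], [1, 226, 30, 248], [1, 231, 33, 254], [2, 66, 325, 66], [2, 67, 30, 105], [3, 232, 28, 210], [
[... 1500 characters left out ...]
62, 373, 162], [319, 70, 385, 76], [327, 193, 364, 193], [332, 157, 370, 157], [335, 68, 359, 70], [342, 41, 398, 41], [346, 114, 371, 117], [361, 153, 370, 123], [364, 147, 370, 125], [364, 189, 373, 160], [364, 190, 379, 272], [367, 297, 415, 319], [372, 66, 403, 67], [378, 100, 387, 68], [380, 288, 411, 245], [385, 175, 401, 241], [388, 186, 395, 214], [391, 162, 413, 240], [392, 162, 401, 137], [397, 149, 416, 102], [409, 40, 423, 0], [418, 14, 435, 48], [432, 69, 464, 72], [472, 119, 529, 213], [476, 107, 517, 172], [476, 108, 529, 191], [477, 128, 490, 150], [483, 120, 558, 238], [486, 144, 516, 193], [492, 248, 532, 201], [507, 237, 535, 206], [508, 56, 559, 118], [514, 64, 557, 117]]
```

```bash
python3 - <<'E'
from h import *
R=toolR(BY,50)
rows([(B2W([x,-38,z]),R,0) for x,z in((-30,90),(-5,52),(15,52),(25,52))])
E
```

```text
[-0.01, 0.36, 6.1, 0.03, -0.16, -0.04]
[-0.02, 1.66, 10.46, 0.03, -0.16, -0.04]
[-0.03, 0.37, 11.99, 0.03, -0.16, -0.04]
[-0.03, -0.27, 12.76, 0.03, -0.16, -0.04]
```

Call:
apply_moves(targets=[[[-1,0,0.4,3,0,0,0],[-1,0,0.4,6,0,0,0],[-1,0,1.6,10.4,0,0,0],[-1,0,1.6,10.4,0,0,0],[-1,0,0.4,12,0,0,0],[-1,0,-0.1,12.6,0,0,0],[-1,0,-0.25,12.75,0,0,0],[-1,0,-0.25,12.75,0,0,0]]])

```text
clock: 21.25
eef_pos: [640.4, -233.6, 52.5]
tcp_rot: [-2.269, -0.002, -1.381]
contact_force: [0.7, 0.5, -0.2]
opening: 0.002
```

```bash
python3 - <<'E'
from h import *
gb(); R=toolR(BY,50)
rows([(B2W([x,-38,52]),R,0) for x in (25,28,30,32,34,20,0,-30)])
f=r.grab_frame("wrist"); save(f,"w22.png"); peaks(f,205,235);peaks(f,322,348);peaks(f,75,100)
E
```

```text
grasp bay [ 10.4 -38.1  64.7] F bay [ 0.8  0.4 -0.2] 0.0020552112959474366 0.013342392096301293
[-0.02, 0.03, 0.04, 0.0, -0.16, 0.02]
[-0.02, -0.16, 0.27, 0.0, -0.16, 0.02]
[-0.02, -0.29, 0.42, 0.0, -0.16, 0.02]
[-0.02, -0.42, 0.57, 0.0, -0.16, 0.02]
[-0.02, -0.55, 0.73, 0.0, -0.16, 0.02]
[-0.02, 0.35, -0.35, 0.0, -0.16, 0.02]
[-0.01, 1.64, -1.88, 0.0, -0.16, 0.02]
[-0.01, 3.57, -4.18, 0.0, -0.16, 0.02]
205 [(36, -96), (93, 50), (100, 11), (119, -58), (138, 22), (148, -37), (200, 37), (279, 27), (304, -30), (319, 8)]
322 [(49, -102), (94, -17), (100, 12), (119, -59), (138, 27), (148, -38), (200, 30), (279, 20), (304, -35), (318, 11)]
75 [(4, -55), (22, -9), (39, 10), (165, -13), (173, -11), (258, 8), (277, 55), (317, 35)]
```

Call:
apply_moves(targets=[[[-1,0,-0.2,0.3,0,0,0],[-1,0,-0.35,0.5,0,0,0],[-1,0,-0.5,0.65,0,0,0],[-1,0,-0.5,0.7,0,0,0],[-1,0,-0.5,0.7,0,0,0]]])

```text
clock: 21.8
eef_pos: [648.1, -232.5, 52.1]
tcp_rot: [-2.269, -0.002, -1.382]
contact_force: [-7.3, -1.6, 5.7]
opening: 0.0
```

```bash
python3 - <<'E'
from h import *
gb(); R=toolR(BY,50)
rows([(B2W([x,-38,52]),R,0) for x in (34,36,30,20,5,-20)])
f=r.grab_frame("wrist"); save(f,"w23.png"); peaks(f,205,235);peaks(f,322,348);peaks(f,75,100)
E
```

```text
grasp bay [ 18.1 -38.5  64.3] F bay [-7.5 -0.2  5.7] 0.00011623785693676259 0.001616227420236622
[-0.06, -0.08, 0.11, 0.01, -0.22, -0.03]
[-0.06, -0.21, 0.26, 0.01, -0.22, -0.03]
[-0.06, 0.18, -0.2, 0.01, -0.22, -0.03]
[-0.05, 0.82, -0.96, 0.01, -0.22, -0.03]
[-0.05, 1.78, -2.11, 0.01, -0.22, -0.03]
[-0.04, 3.39, -4.03, 0.01, -0.22, -0.03]
205 [(9, 78), (39, -97), (99, 58), (114, 12), (128, 81), (152, -19), (208, 56), (290, 33), (297, -15), (304, -30), (319, 8)]
322 [(9, 41), (49, 96), (54, -101), (99, -22), (113, 12), (128, 81), (152, -20), (208, 37), (290, 23), (304, -36), (320, 10)]
75 [(10, -15), (25, -14), (44, 11), (172, -23), (179, -27), (196, 15), (271, 9), (278, 8), (290, 60), (324, 23)]
```

Call:
apply_moves(targets=[[[-1,0,-0.1,0.15,0,0,0],[-1,0,-0.1,0.15,0,0,0],[-1,0,0.2,-0.2,0,0,0],[-1,0,0.8,-1,0,0,0],[-1,0,1.8,-2.1,0,0,0],[-1,0,2.5,-4,0,0,0],[-1,0,0,-10,0,0,0],[-1,0,0,-14,0,0,0]]])

```text
clock: 22.65
eef_pos: [544.1, -251.6, 138.9]
tcp_rot: [-2.271, 0.0, -1.382]
contact_force: [0.4, -0.6, 2.0]
opening: -0.005
```

Call:
apply_moves(targets=[[[-1,0,0,0,0,0,0],[-1,0,0,0,0,0,0]]])

```text
clock: 22.85
eef_pos: [543.4, -252.6, 139.8]
tcp_rot: [-2.27, -0.002, -1.383]
contact_force: [-0.0, -0.1, -0.3]
opening: 0.001
```

```bash
python3 - <<'E'
from h import *
gb(); s=r.sense()
f=r.grab_frame("wrist"); save(f,"w24.png")
B=lambda x,y,z:[int(round(v)) for v in proj(f,B2W([x,y,z]),s)]
print("pred FT RT FB",B(17,-55,140),B(45,-55,140),B(17,-55,30))
for y in (-22,-58,90,70):
    u=B(17,y,140)[0]
    if u>10: peaks(f,u-7,u+7,8,240)
# tongue of the flap (white) 
print("tongue",B(-160,12,42),B(-160,-12,42))
rows([(B2W([-160,0,160]),toolR(BY,50),19)])
E
```

```text
grasp bay [-88.5 -38.2 152. ] F bay [-0.  -0.1 -0.3] 0.0010707915310051192 0.049701927963603794
pred FT RT FB [300, 134] [299, 109] [294, 219]
247 [(53, 22), (62, -35), (77, -40), (113, 54), (128, 45), (133, 47), (139, -66), (165, 52), (219, 57)]
298 [(53, 21), (62, -34), (77, 32), (111, -31), (128, 44), (133, 48), (139, -65), (165, 27), (219, 44)]
88 [(53, 47), (62, -32), (77, -39), (102, -8), (111, 58), (131, 57), (137, -64), (163, 32), (176, -12), (187, -10), (235, 8)]
116 [(53, 47), (62, -33), (77, -18), (111, 33), (123, -26), (131, 58), (137, -65), (163, 58), (219, 37)]
tongue [200, 438] [237, 438]
[-3.75, 3.97, -6.08, 0.09, -0.19, -0.13]
```

```bash
python3 - <<'E'
from h import *
R=toolR(BY,45)
rows([(B2W([-141,0,z]),R,19) for z in (130,80,55,35)])
E
```

```text
[-3.76, 5.2, -2.71, -4.91, -0.19, -0.14]
[-3.76, 9.03, 0.51, -4.91, -0.19, -0.14]
[-3.76, 10.94, 2.12, -4.91, -0.19, -0.14]
[-3.76, 12.47, 3.41, -4.91, -0.19, -0.14]
```

Call:
apply_moves(targets=[[[1,-3.8,5.2,-2.7,-4.9,-0.2,0],[1,-3.8,5.2,-2.7,-4.9,-0.2,0],[1,-3.8,5.2,-2.7,-4.9,-0.2,0],[1,-3.8,9,0.5,-4.9,-0.2,0],[1,-3.8,9,0.5,-4.9,-0.2,0]]])

```text
clock: 23.4
eef_pos: [482.3, -223.4, 61.3]
tcp_rot: [-2.361, 0.009, -1.38]
contact_force: [0.0, -0.0, 0.9]
opening: 0.845
```

```bash
python3 - <<'E'
from h import *
gb(); s=r.sense(); print(s["qpos"])
R=toolR(BY,45)
rows([(B2W([-141,0,z]),R,19) for z in (80,55,35)])
f=r.grab_frame("wrist"); save(f,"w25.png"); im=f["pixels"].astype(int)
B=lambda x,y,z:[int(round(v)) for v in proj(f,B2W([x,y,z]),s)]
print("pred tongue",B(-110,12,42),B(-110,-12,42),B(-160,12,42),B(-160,-12,42))
v=B(-140,0,42)[1]
for d in(-8,0,8): print(v+d,[int(x) for x in im[v+d,230:330:3].mean(1)])
u=B(-140,0,42)[0]; print(u,[int(x) for x in im[180:330:4,u].mean(1)])
E
```

```text
grasp bay [-141.7    1.9   74.8] F bay [ 0.  -0.   0.9] 0.8446232035933539 0.09366916447137145
[-0.8861034   0.43643299  2.35160824  1.66970564  0.67560909 -1.04666328]
[0.2, -0.43, -0.32, 0.29, 0.3, -0.4]
[0.22, 1.33, 1.46, 0.29, 0.3, -0.4]
[0.24, 2.74, 2.88, 0.29, 0.3, -0.4]
pred tongue [262, 233] [300, 233] [260, 315] [303, 315]
272 [40, 47, 47, 43, 50, 41, 44, 43, 44, 33, 158, 252, 255, 255, 255, 255, 255, 255, 255, 255, 255, 255, 255, 193, 46, 47, 47, 44, 44, 50, 47, 44, 44, 37]
280 [47, 43, 46, 41, 44, 43, 44, 44, 44, 26, 171, 254, 255, 255, 255, 255, 255, 255, 255, 255, 255, 255, 255, 206, 48, 41, 46, 44, 43, 44, 44, 44, 44, 43]
288 [45, 46, 43, 41, 44, 42, 44, 45, 36, 31, 186, 255, 255, 255, 255, 255, 255, 255, 255, 255, 255, 255, 255, 215, 50, 44, 46, 45, 46, 48, 46, 41, 37, 41]
281 [91, 90, 92, 89, 89, 91, 93, 89, 92, 93, 239, 255, 255, 255, 255, 255, 255, 255, 255, 255, 255, 255, 255, 255, 255, 255, 255, 255, 255, 255, 255, 255, 255, 254, 160, 43, 31, 27]
```

The tongue is centred at column 280, as predicted. Descend, pinch, and swing up.

Call:
apply_moves(targets=[[[1,0.1,1.3,1.4,0,0,-0.4],[1,0.1,2.7,2.8,0,0,-0.4],[1,0.1,2.7,2.8,0,0,-0.4],[-1,0.1,2.7,2.8,0,0,-0.4],[-1,0.1,2.7,2.8,0,0,-0.4],[-1,0.1,2.7,2.8,0,0,-0.4],[-1,0.1,2.7,2.8,0,0,-0.4],[-1,0.1,2.7,2.8,0,0,-0.4]]], newtons=40)

```text
clock: 24.25
eef_pos: [483.8, -224.8, 25.1]
tcp_rot: [-2.359, 0.003, -1.377]
contact_force: [-6.3, -4.6, 9.0]
opening: 0.234
```

```bash
python3 - <<'E'
from h import *
gb()
p=np.arange(86,-1,-5); arc(p,p*.5)
E
```

```text
grasp bay [-140.5    0.3   38.6] F bay [-7.  -3.3  9. ] 0.23433762170831093 0.0058161606002483076
[0.04, -0.12, -0.36, -1.85, 0.21, -0.06]
[0.04, -0.67, -0.87, -4.35, 0.21, -0.06]
[0.03, -1.25, -1.32, -6.85, 0.21, -0.05]
[0.03, -1.87, -1.72, -9.35, 0.21, -0.05]
[0.03, -2.53, -2.05, -11.85, 0.21, -0.04]
[0.03, -3.21, -2.33, -14.35, 0.21, -0.04]
[0.03, -3.91, -2.54, -16.85, 0.21, -0.03]
[0.03, -4.62, -2.69, -19.35, 0.21, -0.03]
[0.02, -5.34, -2.77, -21.85, 0.22, -0.02]
[0.02, -6.07, -2.78, -24.35, 0.22, -0.02]
[0.02, -6.79, -2.73, -26.85, 0.22, -0.01]
[0.02, -7.51, -2.61, -29.35, 0.22, -0.01]
[0.02, -8.21, -2.42, -31.85, 0.22, -0.01]
[0.02, -8.88, -2.18, -34.35, 0.22, -0.0]
[0.02, -9.54, -1.87, -36.85, 0.22, 0.0]
[0.02, -10.16, -1.5, -39.35, 0.22, 0.01]
[0.02, -10.74, -1.08, -41.85, 0.22, 0.01]
[0.03, -11.28, -0.61, -44.35, 0.22, 0.02]
```

Call:
apply_moves(targets=[[[-1,0,-0.15,-0.35,-1.9,0,0],[-1,0,-0.65,-0.85,-4.4,0,0],[-1,0,-1.25,-1.3,-6.9,0,0],[-1,0,-1.85,-1.7,-9.4,0,0],[-1,0,-2.5,-2.05,-11.9,0,0],[-1,0,-3.2,-2.35,-14.4,0,0],[-1,0,-3.9,-2.55,-16.9,0,0],[-1,0,-4.6,-2.7,-19.4,0,0]]])

```text
clock: 25.05
eef_pos: [498.3, -222.2, 77.5]
tcp_rot: [-2.698, 0.003, -1.378]
contact_force: [20.7, 7.4, -20.4]
opening: 0.219
```

```bash
python3 - <<'E'
from h import *
gb()
p=np.arange(46,-1,-6); arc(p,p*.5)
E
```

```text
grasp bay [-1.206e+02  1.000e-01  9.460e+01] F bay [ 21.7   3.4 -20.4] 0.21869066110550334 1.8518589540209283
[0.02, -0.55, -0.29, -2.4, 0.18, -0.01]
[0.01, -1.37, -0.59, -5.4, 0.18, -0.01]
[0.01, -2.21, -0.79, -8.4, 0.18, -0.0]
[0.01, -3.07, -0.9, -11.4, 0.18, 0.0]
[0.01, -3.94, -0.92, -14.4, 0.18, 0.01]
[0.01, -4.8, -0.84, -17.4, 0.18, 0.01]
[0.01, -5.65, -0.66, -20.4, 0.18, 0.02]
[0.01, -6.47, -0.4, -23.4, 0.18, 0.02]
```

```bash
python3 - <<'E'
from h import *
gb(); s=r.sense(); print(s["qpos"],s["qvel"])
f=r.grab_frame("wrist"); save(f,"w26.png")
print("tongue end pred phi50:",[proj(f,B2W([-50-110*np.sin(np.radians(p)),0,36+110*np.cos(np.radians(p))]),s) for p in (45,50,60,75,90)])
im=f["pixels"].astype(int); hsv=cv2.cvtColor(f["pixels"],cv2.COLOR_RGB2HSV)
m=((hsv[:,:,0]>110)&(hsv[:,:,0]<130)&(hsv[:,:,1]>150)&(hsv[:,:,2]>60)).astype(np.uint8)
n,l,st,ce=cv2.connectedComponentsWithStats(m)
for i in range(1,n):
    if st[i,4]>150: print(st[i],ce[i])
P=lambda p,y,d:[int(v) for v in proj(f,B2W([-50-d*np.sin(np.radians(p)),y,36+d*np.cos(np.radians(p))]),s)]
for p in (40,50,60,90): print(p,P(p,123,60),P(p,-123,60),P(p,123,4))
E
```

```text
grasp bay [-1.206e+02  1.000e-01  9.460e+01] F bay [ 21.7   3.4 -20.4] 0.21869066110550334 1.8518589540209283
[-0.64135896  0.29732393  2.17772274  0.76404072  0.48029086  0.08338189] [ 0.33674439 -0.1149175  -0.31034427 -1.57717058  0.16364128  1.85185895]
tongue end pred phi50: [(np.float64(277.7967626831534), np.float64(278.1913047281013)), (np.float64(277.7906960392311), np.float64(292.4027703538766)), (np.float64(277.7815825277531), np.float64(313.1584900500795)), (np.float64(277.7747158073589), np.float64(327.2934169588199)), (np.float64(277.77418118824727), np.float64(325.90308996708006))]
[  33    3   31  125 1757] [49.0284576  64.96926579]
[ 492    3   32  126 1952] [507.81045082  66.44877049]
[   65   165   426    66 24031] [277.2583746  197.69705797]
40 [55, 204] [501, 204] [102, 165]
50 [62, 219] [494, 219] [102, 166]
60 [70, 231] [486, 231] [102, 167]
90 [96, 248] [459, 248] [104, 169]
```

The panel follows, at about 52° now. Continuing.

Call:
apply_moves(targets=[[[-1,0,-0.55,-0.3,-2.4,0.2,0],[-1,0,-1.1,-0.5,-4.4,0.2,0],[-1,0,-1.65,-0.65,-6.4,0.2,0],[-1,0,-2.2,-0.8,-8.4,0.2,0],[-1,0,-3.05,-0.9,-11.4,0.2,0],[-1,0,-3.95,-0.9,-14.4,0.2,0],[-1,0,-4.8,-0.85,-17.4,0.2,0],[-1,0,-4.8,-0.85,-17.4,0.2,0]]])

```text
clock: 25.9
eef_pos: [539.9, -214.2, 106.7]
tcp_rot: [-3.005, 0.0, -1.379]
contact_force: [2.8, -0.3, -4.4]
opening: 0.21
```

```bash
python3 - <<'E'
from h import *
gb(); s=r.sense(); print(s["qpos"])
p=np.array([14,10,6,3,0,-2,-4]); arc(p,p*.5)
E
```

```text
grasp bay [-7.270e+01  1.000e-01  1.255e+02] F bay [ 2.7 -0.8 -4.4] 0.2102227828795505 0.08445682922291081
[-0.43119537  0.34149981  1.9060826   0.11299172  0.78601279  0.87239561]
[0.01, -0.01, 0.03, -0.84, 0.01, -0.02]
[0.01, -0.58, -0.02, -2.84, 0.01, -0.02]
[0.01, -1.16, -0.03, -4.84, 0.01, -0.02]
[0.01, -1.59, -0.0, -6.34, 0.01, -0.02]
[0.01, -2.02, 0.04, -7.84, 0.01, -0.02]
[0.01, -2.3, 0.09, -8.84, 0.01, -0.02]
[0.01, -2.59, 0.14, -9.84, 0.01, -0.02]
```

Call:
apply_moves(targets=[[[-1,0,-0.5,0,-2,0,0],[-1,0,-1.1,0,-4.5,0,0],[-1,0,-1.6,0,-6.5,0,0],[-1,0,-2.0,0.05,-8,0,0],[-1,0,-2.3,0.1,-8,0,0],[-1,0,-2.6,0.15,-8,0,0],[-1,0,-2.6,0.15,-8,0,0]]])

```text
clock: 26.6
eef_pos: [565.6, -209.3, 109.5]
tcp_rot: [3.141, 0.0, -1.379]
contact_force: [0.2, 1.4, 5.5]
opening: 0.21
```

```bash
python3 - <<'E'
from h import *
gb(); p=np.array([0,-3,-5,-7]); arc(p,[0]*4)
E
```

```text
grasp bay [-43.9  -0.  128.5] F bay [0.5 1.3 5.5] 0.21007344382933038 0.005326453699030939
[-0.0, 0.61, 0.05, 0.05, 0.0, -0.03]
[-0.0, 0.13, 0.06, 0.05, 0.0, -0.03]
[-0.0, -0.19, 0.08, 0.05, 0.0, -0.03]
[-0.0, -0.51, 0.12, 0.05, 0.0, -0.03]
```

Call:
apply_moves(targets=[[[1,0,0,0,0,0,0],[1,0,0,0,0,0,0],[1,0,0,0,0,0,0],[1,0,0,-4,0,0,0],[1,0,3,-8,0,0,0],[1,0,6,-9,0,0,0],[1,0,6,-9,0,0,0],[1,0,6,-9,0,0,0]]])

```text
clock: 27.4
eef_pos: [506.7, -220.9, 199.8]
tcp_rot: [-3.142, -0.0, -1.38]
contact_force: [-0.4, 0.5, 0.0]
opening: 0.998
```

```bash
python3 - <<'E'
from h import *
gb(); s=r.sense()
f=r.grab_frame("wrist"); save(f,"w27.png")
P=lambda p,y,d,t=0:[int(v) for v in proj(f,B2W([-50-d*np.sin(np.radians(p))+t*np.cos(np.radians(p)),y,36+d*np.cos(np.radians(p))]),s)]
for p in(0,5,10,15): print(p,"tongue end front/rear",P(p,12,110,-6),P(p,-12,110,6),"panel top front",P(p,123,60,-4),P(p,-123,60,4))
u=P(0,0,110)[0]
g=cv2.cvtColor(f["pixels"],cv2.COLOR_RGB2GRAY).astype(int)
v=P(0,0,110)[1]; print(u,v,[int(x) for x in g[v-60:v+80:3,u-4:u+4].mean(1)])
hsv=cv2.cvtColor(f["pixels"],cv2.COLOR_RGB2HSV)
m=((hsv[:,:,0]>110)&(hsv[:,:,0]<130)&(hsv[:,:,1]>150)&(hsv[:,:,2]>60)).astype(np.uint8)
n,l,st,ce=cv2.connectedComponentsWithStats(m)
for i in range(1,n):
    if st[i,4]>150: print(st[i],ce[i])
rows([(B2W([x,0,125]),toolR(BY,0),0) for x in (-95,-70,-60,-55)])
E
```

```text
grasp bay [-1.039e+02 -1.000e-01  2.188e+02] F bay [-0.3  0.6  0. ] 0.9983229952682752 0.03030351683450474
0 tongue end front/rear [259, 151] [295, 133] panel top front [126, 144] [428, 133]
5 tongue end front/rear [259, 166] [294, 148] panel top front [127, 150] [428, 140]
10 tongue end front/rear [259, 179] [294, 162] panel top front [128, 156] [426, 146]
15 tongue end front/rear [260, 192] [294, 175] panel top front [129, 162] [425, 153]
277 142 [125, 125, 128, 187, 208, 207, 207, 207, 206, 205, 205, 206, 207, 207, 207, 205, 195, 97, 85, 142, 144, 144, 201, 251, 249, 237, 228, 186, 43, 41, 40, 39, 40, 42, 40, 40, 40, 39, 41, 40, 41, 40, 39, 40, 41, 40, 41]
[110  85  15  49 250] [118.004 112.932]
[ 127  134  135   17 1864] [194.63787554 142.17113734]
[ 289  134  137   17 1518] [354.10474308 142.12779974]
[0.0, -0.86, 7.43, 0.03, 0.01, -0.05]
[0.0, -3.36, 7.42, 0.03, 0.01, -0.05]
[-0.0, -4.36, 7.42, 0.03, 0.01, -0.05]
[-0.0, -4.86, 7.42, 0.03, 0.01, -0.05]
```

The front is still about 4° open: the tongue is at rows 148–163, and shut would be 133–151. I'll push it shut from outside with closed fingers.

Call:
apply_moves(targets=[[[-1,0,0.5,0,0,0,0],[-1,0,0.5,0,0,0,0],[-1,0,0.5,0,0,0,0],[-1,0,-0.5,4,0,0,0],[-1,0,-0.9,8,0,0,0],[-1,0,-0.9,8,0,0,0],[-1,0,-2.5,8,0,0,0],[-1,0,-2.5,8,0,0,0]]])

```text
clock: 28.25
eef_pos: [534.7, -216.3, 121.2]
tcp_rot: [-3.139, -0.002, -1.379]
contact_force: [-0.4, -0.7, 0.3]
opening: 0.0
```

Call:
apply_moves(targets=[[[-1,0,-0.4,0,0,0,0],[-1,0,-0.8,0,0,0,0],[-1,0,-1.2,0,0,0,0],[-1,0,-1.2,0,0,0,0]]])

```text
clock: 28.65
eef_pos: [547.1, -214.1, 121.8]
tcp_rot: [-3.138, -0.002, -1.379]
contact_force: [-1.2, 0.1, 0.6]
opening: 0.001
```

```bash
python3 - <<'E'
from h import *
gb()
rows([(B2W([x,0,120]),toolR(BY,0),0) for x in (-64,-60,-55)])
E
```

```text
grasp bay [-63.   -1.1 140.8] F bay [-1.1  0.3  0.6] 0.0011025001120374656 0.016031248488490947
[-0.12, 0.11, 0.18, -0.21, -0.13, -0.02]
[-0.12, -0.29, 0.18, -0.21, -0.13, -0.02]
[-0.12, -0.79, 0.18, -0.21, -0.13, -0.02]
```

Call:
apply_moves(targets=[[[-1,0,-0.3,0,0,0,0],[-1,0,-0.6,0,0,0,0],[-1,0,-0.8,0,0,0,0],[-1,0,-0.8,0,0,0,0]]])

```text
clock: 29.05
eef_pos: [555.2, -212.5, 121.7]
tcp_rot: [-3.138, -0.002, -1.379]
contact_force: [-0.1, 0.2, -0.3]
opening: 0.0
```

```bash
python3 - <<'E'
from h import *
gb()
E
```

```text
grasp bay [-54.8  -1.1 140.7] F bay [-0.1  0.2 -0.3] 0.000269899659269487 0.0068885885660030025
```

Call:
apply_moves(targets=[[[-1,0,-0.3,0,0,0,0],[-1,0,-0.6,0,0,0,0],[-1,0,-0.8,0,0,0,0],[-1,0,-0.8,0,0,0,0]]])

```text
clock: 29.45
eef_pos: [563.4, -210.9, 121.8]
tcp_rot: [-3.138, -0.002, -1.379]
contact_force: [-0.1, -0.1, -0.5]
opening: 0.002
```

```bash
python3 - <<'E'
from h import *
gb(); s=r.sense()
f=r.grab_frame("wrist"); save(f,"w28.png")
hsv=cv2.cvtColor(f["pixels"],cv2.COLOR_RGB2HSV)
m=((hsv[:,:,0]>110)&(hsv[:,:,0]<130)&(hsv[:,:,1]>150)&(hsv[:,:,2]>60)).astype(np.uint8)
n,l,st,ce=cv2.connectedComponentsWithStats(m)
for i in range(1,n):
    if st[i,4]>150: print(st[i],ce[i])
P=lambda p,y,d,t=0:[int(v) for v in proj(f,B2W([-50-d*np.sin(np.radians(p))+t*np.cos(np.radians(p)),y,36+d*np.cos(np.radians(p))]),s)]
for p in(0,5,10): print(p,"tongue end front/rear",P(p,12,110,-6),P(p,-12,110,6),"panel top front",P(p,123,60,-4),P(p,-123,60,4))
print("tip",proj(f,s["eef_pos"],s))
g=cv2.cvtColor(f["pixels"],cv2.COLOR_RGB2GRAY).astype(int)
for v in range(190,290,6): print(v,[int(x) for x in g[v,240:320:4]])
E
```

```text
grasp bay [-46.4  -1.1 140.8] F bay [-0.1 -0.1 -0.5] 0.0020504880594615026 0.00730865397461387
[ 470  104   36  128 1830] [487.22076503 167.36502732]
[  51  135   30   96 1404] [ 64.93376068 183.02492877]
[   82   213   385    39 11979] [274.7362885  232.49027465]
0 tongue end front/rear [250, 285] [300, 262] panel top front [81, 244] [471, 232]
5 tongue end front/rear [251, 302] [299, 280] panel top front [82, 252] [469, 240]
10 tongue end front/rear [251, 317] [299, 296] panel top front [84, 259] [467, 247]
tip (np.float64(277.517180153625), np.float64(248.4305539039383))
190 [206, 205, 203, 204, 203, 201, 203, 203, 203, 205, 204, 201, 203, 212, 215, 214, 214, 215, 217, 217]
196 [205, 205, 205, 202, 203, 204, 203, 204, 205, 205, 203, 203, 211, 214, 214, 216, 214, 214, 214, 215]
202 [204, 203, 203, 205, 206, 203, 204, 206, 203, 202, 203, 203, 203, 203, 200, 203, 202, 203, 201, 200]
208 [69, 68, 62, 62, 67, 66, 63, 65, 63, 69, 71, 69, 74, 76, 71, 75, 73, 77, 74, 78]
214 [48, 38, 35, 40, 33, 39, 34, 42, 33, 36, 38, 38, 26, 43, 34, 44, 37, 40, 35, 39]
220 [32, 34, 35, 34, 38, 34, 34, 3
[... 347 characters left out ...]
110, 112, 111, 121, 134, 146, 146, 143, 67, 66, 70, 71, 73, 74]
250 [28, 27, 33, 29, 115, 113, 114, 113, 111, 108, 107, 111, 139, 143, 43, 37, 37, 49, 52, 55]
256 [31, 24, 27, 29, 117, 113, 126, 126, 120, 33, 71, 125, 125, 115, 58, 27, 22, 39, 40, 40]
262 [22, 29, 29, 37, 67, 71, 106, 117, 117, 27, 74, 126, 123, 119, 52, 39, 34, 41, 45, 44]
268 [28, 30, 28, 31, 26, 71, 102, 103, 90, 30, 66, 126, 126, 123, 41, 36, 37, 43, 41, 43]
274 [34, 32, 32, 33, 26, 87, 101, 103, 80, 25, 56, 126, 127, 124, 34, 33, 38, 40, 46, 43]
280 [30, 29, 29, 29, 24, 98, 101, 99, 80, 28, 45, 103, 102, 102, 42, 33, 39, 35, 48, 41]
286 [24, 38, 32, 29, 30, 92, 107, 106, 84, 35, 41, 109, 106, 97, 45, 28, 31, 35, 40, 43]
```

```bash
python3 - <<'E'
from h import *
rows([(np.array([557.4,-209.3,202.5]),toolR(BY,0),0)])
E
```

```text
[-0.25, 0.51, -8.08, -0.21, -0.12, -0.01]
```

Call:
apply_moves(targets=[[[-1,0,0,-4,0,0,0],[-1,-0.2,0.5,-8.1,0,0,0],[1,-0.2,0.5,-8.1,-0.2,0,0],[1,-0.2,0.5,-8.1,-0.2,0,0],[1,-0.2,0.5,-8.1,-0.2,0,0],[1,-0.2,0.5,-8.1,-0.2,0,0]]])

```text
clock: 30.1
eef_pos: [556.8, -209.5, 201.3]
tcp_rot: [3.14, -0.001, -1.379]
contact_force: [0.4, -0.6, -0.0]
opening: 0.682
```

```bash
cat > cmp.py <<'E'
from h import *
import pickle
s2,f2=pickle.load(open("w2.pkl","rb"))
def rep(f,s):
    P=lambda p,y,d,t=0:[int(v) for v in proj(f,B2W([-50-d*np.sin(np.radians(p))+t*np.cos(np.radians(p)),y,36+d*np.cos(np.radians(p))]),s)]
    print("pose",np.round(s["eef_pos"],1),np.round(s["tcp_rot"],3),"pred tongue",P(0,12,110,-6),P(0,-12,110,6),"panel",P(0,60,60,-4),P(0,60,60,4))
    im=f["pixels"].astype(int)
    u=P(0,0,110)[0]; g=im.mean(2); d=np.diff(g[150:320,u-5:u+5].mean(1)); print(" tongue col",[(i+150,int(d[i])) for i in range(len(d)) if abs(d[i])>12])
    hsv=cv2.cvtColor(f["pixels"],cv2.COLOR_RGB2HSV); m=(hsv[:,:,0]>110)&(hsv[:,:,0]<130)&(hsv[:,:,1]>150)&(hsv[:,:,2]>60)
    for a in(180,200,340,370): v=np.where(m[150:260,a:a+10].mean(1)>.5)[0]+150; print(" panel",a,v.min() if len(v) else None,v.max() if len(v) else None)
E
python3 - <<'E'
from cmp import *
rep(f2,s2); s=r.sense(); f=r.grab_frame("wrist"); save(f,"w29.png"); rep(f,s)
E
```

```text
pose [ 557.4 -209.3  202.5] [-3.14   0.004 -1.377] pred tongue [263, 224] [296, 208] panel [210, 204] [209, 195]
 tongue col [(181, -26), (182, -48), (184, 12), (185, -30), (186, -28), (191, 26), (192, 26), (208, 21), (209, 31), (210, 26), (211, 15), (222, -14), (223, -28), (224, -59), (225, -54)]
 panel 180 196 204
 panel 200 196 204
 panel 340 197 205
 panel 370 197 205
pose [ 556.8 -209.5  201.3] [ 3.140e+00 -1.000e-03 -1.379e+00] pred tongue [262, 224] [296, 207] panel [209, 204] [208, 195]
 tongue col [(180, -27), (181, -48), (183, 20), (184, -30), (185, -35), (194, 19), (195, 28), (196, 21), (218, 14), (219, 27), (220, 22), (221, 13), (232, -21), (233, -43), (234, -61), (235, -40)]
 panel 180 201 209
 panel 200 201 209
 panel 340 201 209
 panel 370 201 209
```

Same-pose comparison with the first picture shows the tongue 10 px off, so the front is still about 3.6° open. The closed fingers must have passed over it. I'll push lower.

```bash
python3 - <<'E'
from h import *
rows([(B2W([x,0,z]),toolR(BY,0),0) for x,z in ((-95,200),(-95,98),(-75,98),(-60,98),(-50,98))])
E
```

```text
[0.15, 4.25, 0.14, 0.1, -0.06, -0.01]
[0.14, 4.23, 10.34, 0.1, -0.06, -0.01]
[0.14, 2.23, 10.34, 0.1, -0.06, -0.01]
[0.14, 0.73, 10.34, 0.1, -0.06, -0.01]
[0.14, -0.27, 10.33, 0.1, -0.06, -0.01]
```

Call:
apply_moves(targets=[[[-1,0.1,4.2,0,0,0,0],[-1,0.1,4.2,0,0,0,0],[-1,0.1,4.2,4,0,0,0],[-1,0.1,4.2,8,0,0,0],[-1,0.1,4.2,10.3,0,0,0],[-1,0.1,4.2,10.3,0,0,0],[-1,0.1,3,10.3,0,0,0],[-1,0.1,2.5,10.3,0,0,0]]])

```text
clock: 30.95
eef_pos: [534.9, -215.8, 100.0]
tcp_rot: [-3.141, -0.002, -1.379]
contact_force: [-1.6, -0.0, 0.1]
opening: -0.003
```

Call:
apply_moves(targets=[[[-1,0,-0.3,0,0,0,0],[-1,0,-0.6,0,0,0,0],[-1,0,-0.9,0,0,0,0],[-1,0,-0.9,0,0,0,0]]])

```text
clock: 31.35
eef_pos: [542.1, -214.6, 100.8]
tcp_rot: [3.139, -0.003, -1.378]
contact_force: [-9.9, -2.7, 7.0]
opening: 0.001
```

```bash
python3 - <<'E'
from h import *
gb()
E
```

```text
grasp bay [-68.   -0.6 119.8] F bay [-10.2  -0.7   7. ] 0.0006676358230145917 0.009941251407260801
```

Call:
apply_moves(targets=[[[-1,0,-0.3,0,0,0,0],[-1,0,-0.5,0,0,0,0],[-1,0,-0.5,0,0,0,0]]])

```text
clock: 31.65
eef_pos: [541.9, -214.5, 100.9]
tcp_rot: [3.129, -0.002, -1.377]
contact_force: [-20.6, -8.9, 11.7]
opening: 0.002
```

```bash
python3 - <<'E'
from h import *
gb()
E
```

```text
grasp bay [-68.   -0.6 119.9] F bay [-21.9  -4.9  11.7] 0.001982040595922321 0.007294851489756006
```

Call:
apply_moves(targets=[[[-1,0,1,0,0,0,0],[-1,0,3,0,0,0,0],[-1,0,3,-4,0,0,0],[-1,0,2.5,-8,0,0,0],[1,0,-1.6,-10.1,0.7,0,0],[1,0,-1.6,-10.1,0.7,0,0],[1,0,-1.6,-10.1,0.7,0,0],[1,0,-1.6,-10.1,0.7,0,0]]])

```text
clock: 32.45
eef_pos: [557.7, -210.8, 200.9]
tcp_rot: [3.14, -0.001, -1.377]
contact_force: [-0.3, -0.6, -0.8]
opening: 0.684
```

```bash
python3 - <<'E'
from cmp import *
rep(f2,s2); s=r.sense(); f=r.grab_frame("wrist"); save(f,"w30.png"); rep(f,s)
R=toolR(BY,20); rows([(B2W([-175,-10,230]),R,19)])
E
```

```text
pose [ 557.4 -209.3  202.5] [-3.14   0.004 -1.377] pred tongue [263, 224] [296, 208] panel [210, 204] [209, 195]
 tongue col [(181, -26), (182, -48), (184, 12), (185, -30), (186, -28), (191, 26), (192, 26), (208, 21), (209, 31), (210, 26), (211, 15), (222, -14), (223, -28), (224, -59), (225, -54)]
 panel 180 196 204
 panel 200 196 204
 panel 340 197 205
 panel 370 197 205
pose [ 557.7 -210.8  200.9] [ 3.140e+00 -1.000e-03 -1.377e+00] pred tongue [260, 225] [294, 209] panel [207, 205] [206, 196]
 tongue col [(181, -28), (182, -48), (184, 12), (185, -29), (186, -27), (191, 25), (192, 25), (193, 12), (208, 16), (209, 31), (210, 28), (211, 18), (222, -13), (223, -28), (224, -56), (225, -54), (226, -14)]
 panel 180 197 204
 panel 200 197 205
 panel 340 197 205
 panel 370 197 205
[0.99, 11.64, -1.12, 20.09, -0.03, 0.09]
```

The front matches its initial shut picture to within 1 px. One last look at the box from further back.

```bash
python3 - <<'E'
from h import *
rows([(B2W([-130,-20,210]),toolR(BY,45),19)])
E
```

```text
[1.99, 6.45, 0.43, 45.09, -0.01, 0.09]
```

Call:
apply_moves(targets=[[[1,0,6.4,-4,0,0,0],[1,0,6.4,-4,0,0,0],[1,2,6.4,0.4,45,0,0],[1,2,6.4,0.4,45,0,0],[1,2,6.4,0.4,45,0,0],[1,2,6.4,0.4,45,0,0],[1,2,6.4,0.4,45,0,0],[1,2,6.4,0.4,45,0,0]]])

```text
clock: 33.3
eef_pos: [497.5, -238.6, 195.0]
tcp_rot: [-2.423, 0.011, -1.368]
contact_force: [0.5, 0.3, -0.7]
opening: 0.999
```

Call:
apply_moves(targets=[[[1,0,0,0,0,0,0],[1,0,0,0,0,0,0],[1,0,0,0,0,0,0]]])

```text
clock: 33.6
eef_pos: [497.7, -238.9, 195.2]
tcp_rot: [-2.424, 0.012, -1.368]
contact_force: [-0.7, 0.3, -0.4]
opening: 0.998
```

```bash
python3 - <<'E'
from h import *
import pickle
gb(); s=r.sense()
f=r.grab_frame("wrist"); save(f,"w31.png")
B=lambda x,y,z:[int(round(v)) for v in proj(f,B2W([x,y,z]),s)]
print("pred FT RT",B(17,-55,140),B(45,-55,140),"FB",B(17,-55,30))
for y in (-20,-58,100,85,65):
    u=B(17,y,140)[0]
    if u>10: peaks(f,u-6,u+6,8,240)
T=r.grab_frame("top"); T0=pickle.load(open("F.pkl","rb"))["top"]
d=np.abs(T["pixels"].astype(int)-T0["pixels"]).max(2)>45
n,l,st,ce=cv2.connectedComponentsWithStats(cv2.morphologyEx(d.astype(np.uint8),cv2.MORPH_OPEN,np.ones((3,3))))
for i in range(1,n): print(st[i])
E
```

```text
grasp bay [-128.7  -16.4  209.5] F bay [-0.7  0.4 -0.4] 0.9975331594759409 0.02285122453573764
pred FT RT [324, 125] [322, 101] FB [313, 188]
278 [(2, -65), (62, 21), (71, -41), (81, -55), (103, 57), (118, 47), (128, -64), (146, 55), (188, 61), (205, 64), (213, -134), (219, -64)]
321 [(62, 21), (71, -38), (84, -82), (103, 57), (118, 47), (128, -66), (146, 21), (187, 28), (205, 68), (213, -134), (220, -70)]
142 [(22, -72), (63, 50), (71, -38), (81, -43), (103, 64), (126, -78), (147, -9), (154, -10), (160, -8), (212, 40), (219, -46)]
159 [(22, -73), (63, 50), (71, -37), (109, 28), (126, -77), (145, 58), (161, -8), (181, 17), (204, 64), (212, -132), (219, -51)]
181 [(22, -75), (62, 50), (63, 50), (71, -39), (81, 26), (107, 14), (114, -47), (126, -78), (145, 58), (187, 59), (204, 59), (212, -129), (219, -53)]
[349 177  26  10  95]
[347 191   8   9  57]
[210 203   4   7  23]
[188 204  22  39 328]
[211 220   3   7  21]
[363 246   5   6  21]
[417 257   7   5  30]
[374 269   6   5  26]
[ 397  270   93  120 6017]
[557 310   3  13  33]
[ 490  337   70   83 2495]
[ 256  350  225   70 6421]
[238 382  13  11  68]
[286 387   3   3   9]
[265 393   3   3   9]
[ 252  393   72   27 1038]
[213 404  24  16 227]
[209 418   4   2   8]
```

```bash
python3 -c "
from rig import r
print(r.sign_off())"
```

```text
the job is handed in; nothing more can be done
None
```

The job is done and handed in at about 34 s of the 72 s allowed. The slide box stands upright in the free space of the bay against the rear rail, and the front is shut.

**What I did:**
- I pinched the tongue, swung the front fully down and took the box off the stand.
- I stood the box on its short edge under the shelf and let go. It came to rest a few mm short of the rail.
- I pushed it home with closed fingertips, peaking at 21 N. It eased back about 2 mm after the first push, so I pushed a second time.
- I swung the front up by its tongue. The pinch left it about 3.6° open, and a first push with closed fingers passed over the tongue without touching it.
- A lower push shut it, ending against a firm stop at 22 N.

**Last checks:**
- **Front:** the panel and tongue edges match the starting picture to within 1 px.
- **Box:** its edges line up with the neighbour's within 1–2 px, about 1–2 mm, with no visible turn.
- **Other things:** comparing the overhead pictures before and after, I saw no sign of any bystander having moved. The differences were at the box's place in the bay, at the emptied stand and where the arm is, plus a few tiny specks I did not trace.
- **Robot:** gripper open, contact force about zero, touching nothing.

**Less certain:**
- My 12 picture views ran out before the box was released. Every later check, including the two above, was by pixel measurement only.
- The closed fingertips also seemed to end 20 mm or more short of the reported tool point. I did not explain this and worked by contact force instead.

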